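# Lever a stuck cover loose on a gear housing

### The arm

A 6-joint arm with a two-finger parallel gripper is mounted at the origin on the work surface. World frame = base frame: x ahead of the robot, y to its left, z up, the work surface at z = 0. Lengths are in m, angles in rad, forces in N, time in s.
With the tool pointing down it reaches from about 0.425 to 1.125 m from the base axis. Payload 14.9 kg.
Tool frame: the origin (TCP) lies at the very end of the fingers, on their centre line; the grasp point (between the pads) lies 19 mm behind it; z points along the fingers, y is the direction in which the jaws open and shut (so a half turn about z gives the same grasp; the last joint's range is limited). The gripper opens to 91 mm and grips with 3 to 60 N. Pads are 32 mm wide; open, the fingers measure 118 mm over their backs; the gripper's body (76 mm by 178 mm) begins 60 mm behind the grasp point.
Start: joints at [1.097, 0.379, 1.734, -0, 1.028, -0.033], TCP at [0.299, 0.633, 0.214] pointing down, gripper open.
Joint ranges: [-2.77, 2.77], [-0.74, 2.19], [0, 2.66], [-1.06, 4.2], [0.31, 2.87], [-3.08, 3.08]. Speed limits (rad/s): [1.89, 1.89, 2.39, 3.14, 3.14, 3.14].

### API

Orientations are given as a unit quaternion [x, y, z, w].
In Python, from station import r gives the robot as it stands.
- The arm moves only by the tool arm_command, never from a script. Its argument "series" is a list that holds one entry, the list of rows, each a list of 4 numbers: the shift along the world's x, y, z as a fraction of full scale, then the turn about the world's z as a fraction of full scale. In form: [[[dx, dy, dz, twist], ...]]. A call has 1 to 12 rows; each row shifts and turns the commanded pose from where the row before left it; what a row does not reach is not made up. Full scale, the value 1, is 0.04 m for a shift and 4 degrees for a turn. A row lasts 1/12 s, in which the tool goes at most 41.7 mm and 7.16 degrees, less where a joint would pass 70% of its speed; a pose out of reach is approached as far as the arm can. A call with a number of a shift or a turn outside -1 to 1 is refused whole. A call with a gripper value outside its range is refused whole. "jaw" is the closure, from 0 (fully open) to 1 (shut), set as the call begins (left out, the last holds). The fingers move at their own pace and stop on an object; "newtons" is the grip in N (left out, the last holds). Time passes only in rows, so rows that do not move let the fingers close. It gives the time, the measured TCP pose, the force and the opening at its end, in the units of the state.
- r.read_state(): the state, without advancing time (a new reading comes with each control period).
- r.capture(name): name is "scene" or "top" or "wrist"; returns a dict with "pixels" (400x640x3 uint8, red, green, blue), "mtx" (3x3 intrinsics, pixels), "pose" (4x4, takes a point from camera to world coordinates). Camera axes: x right, y up, looking along -z (the intrinsics and any distortion apply to the point x, -y, -z); pixel columns grow to the right and rows downward; lengths in m; the calibration is good to about 2 mm. The wrist camera is an equidistant fisheye: a pixel r from the principal point sees the ray r / f radians off the axis. A picture is of the moment at which its call begins. There is no depth.
- r.hand_in(): hands the job in, once; it reports no verdict.
Trained networks look in the newest picture that a camera, given by its name, has taken for a name from the list of things; names that differ only in an ending like _2 or _b are one class to them, and where a whole thing is asked for, a point or a joint stands for the part that bears it (a point fixed in the world has none). Each returns a list of dicts, best first, with "p" (0 to 1); they miss things now and then, are a little off and sometimes report something else, mostly with a low value. They report only what shows in the picture. A call takes as long as a camera call.
- r.outline_of(thing, camera): "pixels" (400x640 bool, what is visible of it) and "centre" ([column, row] as shares, 0 to 1, of the picture: columns of its width, rows of its height, amid what is visible of it).
- r.place_of(thing, camera): "centre" ([column, row] as shares, 0 to 1, of the picture: columns of its width, rows of its height: a listed point, or the origin of a listed thing).
The state is a dict: "t": time; "qpos": joint angles; "dq": joint speeds; "joint_efforts": joint torques, N m; "ee_pos": TCP position; "tool_rot": TCP orientation; "ft_force": force on the tool from outside, world axes, zero at the start; "moment": the same for the moment, N m; "gripper_width": opening from 0.0 (shut) to 1.0 (fully open).
Only numpy, scipy, OpenCV 4.12 (cv2) and the standard library are available. Lean on these libraries where they do the work, as an engineer would, in place of code of your own. Each camera call takes 0.05 s, during which the arm holds its last target.

### The job

The red cover on the gear housing is stuck tight: take the green-handled bar from its wooden rest, set its tip under the cover's edge and lever on the yellow rib until the cover stands at least 6 mm above its seat (8 mm is a good aim). Only the bar may touch the cover, not the gripper. Then lay the bar back in its rest the way it lay, and leave the other things on the bench where they are.

Things in the scene. Friction and masses are not known exactly. Their poses are not given: they have to be found in the camera images.
- housing: grey gear housing fixed to the bench, about 190 x 150, 85 high to its flat bare-metal deck. Origin: centre of its underside, below the red cover's centre. z up; +x runs from the yellow fulcrum towards the cover, so the lever bar lies along this x with its handle on the -x side, out beyond the housing. On that side the deck ends 97 mm from the origin, the foot 107.
- cover_plate: round red cover plate, 100 across, 8 thick, with a 60 mm raised middle 6 high. Origin: centre of the plate's underside, seated 18 above the deck (103 above the bench). Below it a steel spigot 64 across sits tight in the housing, so the plate overhangs it by 18 mm all round: the bar's tip goes into that gap.
- cover (a joint): how far the cover has come up from its seat, in m: 0 fully seated (start), 0.015 at most. It moves straight up only, needs about 50 N (about 10 N at the bar's grip point when levered) and stays where it is left. The bar over the fulcrum, tip 40 mm past its axis, enters the gap freely with the handle 15 degrees up; level it holds the cover 4 mm up, handle 6 degrees down about 8 mm.
- fulcrum: yellow round-topped rib fixed on the deck, to lever on. Origin: middle of the axis of its round top (radius 6), which runs along the housing's y, 50 long; 78 mm from the cover's centre towards the housing's -x, 95 above the bench, so the rib's top is 101 above the bench and 16 above the deck. From this axis to the cover's edge is 28 mm.
- bar: lever bar: straight flat steel bar 300 x 20 x 6 with a green handle sleeve 130 long, 24 wide, 18 thick on its rear end; about 0.36 kg, balances near the front end of the sleeve. Origin: middle of the bar, at half its thickness; x towards the bare tip, z up as it lies. The sleeve runs from x = -20 to -150 mm.
- bar_tip (a point): middle of the bar's bare end face, 150 mm ahead of the bar's origin
- bar_grip (a point): point on the centre line inside the green sleeve, 50 mm behind the bar's origin, 200 from the tip; a good place to grip across the 24 mm width
- rest: fixed wooden rest, 250 x 75, on which the bar lies flat with its centre line 40 mm above the bench, tip along the rest's +x. Origin: centre of underside, straight below the bar's origin. Two cross supports: at x = +90 (37 high, under the bare steel) and x = -120 (31 high, under the sleeve); each has end stops 10 mm higher, 40 mm apart, and the bar lies between them.
- rest_tip (a point): where the bar's tip is when the bar lies in its rest (40 above the bench)
- rest_grip (a point): where the bar's grip point is when the bar lies in its rest (40 above the bench)
- gear: bystander: dark steel gear wheel, 86 across, 18 high, hub 30 high. Origin: underside centre; z up. Not to be disturbed
- bearing: bystander: bare steel ring (bearing race), 62 across, 18 high. Origin: underside centre; z up. Not to be disturbed
- jar: bystander: glass jar with yellow cap, 64 across, 85 high. Origin: underside centre; z up. Not to be disturbed
- spray: bystander: pale metal spray can, 54 across, 170 high. Origin: underside centre; z up. Not to be disturbed
- wrench: bystander: steel wrench lying flat, about 180 long, lying roughly along world y. Not to be disturbed
- hammer: bystander: hammer lying flat, about 260 long, lying roughly along world y. Not to be disturbed
- mug: bystander: blue mug, 80 across, 90 high. Origin: underside centre; z up. Not to be disturbed

How it is judged:
By the outcome, as a careful person would: the job done as asked, in the order asked, and still so for the second after the job is handed in, with the robot touching nothing.
It also fails if it takes over 62 s, if anything falls off the work surface, if the arm or the gripper's body presses on something with over 40 N, if the wrist force passes 120 N, or if a joint passes its speed limit or range.

## Working session

There is one attempt and no reset: what is moved stays moved. The work goes in short steps, Python scripts to look and compute and a tool call to move; the robot and the scene stay as the last step left them, time stands still between calls to the robot, and variables do not carry over. Pictures are saved under pics/ and viewed, and the job is handed in when it is done.

Besides the shell and the picture viewer there is one more tool, called after "Request:" by a JSON object that holds its "method" and its "body", one argument or row to a line. arm_command: Moves the arm, as the interface text tells. Its arguments: {"type":"object","properties":{"series":{"type":"array","items":{"type":"array","items":{"type":"array","items":{"type":"number","minimum":-1,"maximum":1}}}},"jaw":{"type":"number"},"newtons":{"type":"number"}},"required":["series"]}

```bash
ls; mkdir -p pics; cat > h.py <<'E'
import numpy as np, cv2
from station import r
def cap(n,tag):
    c=r.capture(n); cv2.imwrite(f'pics/{tag}.png',cv2.cvtColor(c['pixels'],cv2.COLOR_RGB2BGR)); return c
def ray(c,uv,fish=False):
    K=np.array(c['mtx']);P=np.array(c['pose'])
    x=(uv[0]-K[0,2])/K[0,0];y=(uv[1]-K[1,2])/K[1,1]
    if fish:
        th=np.hypot(x,y);s=np.sin(th)/th if th>1e-9 else 1;d=np.array([x*s,-y*s,-np.cos(th)])
    else: d=np.array([x,-y,-1.])
    return P[:3,3],P[:3,:3]@d
def atz(c,uv,z,fish=False):
    o,d=ray(c,uv,fish);return o+d*(z-o[2])/d[2]
def proj(c,p,fish=False):
    K=np.array(c['mtx']);P=np.array(c['pose']);q=P[:3,:3].T@(np.array(p)-P[:3,3])
    a=np.array([q[0],-q[1]]);z=-q[2]
    if fish:
        rr=np.hypot(*a);th=np.arctan2(rr,z);a=a/rr*th
    else:a=a/z
    return np.array([K[0,0]*a[0]+K[0,2],K[1,1]*a[1]+K[1,2]])
E
python3 - <<'E'
from h import *
np.set_printoptions(precision=4,suppress=True)
Z=dict(housing=0,cover_plate=.103,fulcrum=.095,bar=.04,bar_tip=.04,bar_grip=.04,rest=0,rest_tip=.04,rest_grip=.04,gear=0,bearing=0,jar=0,spray=0,mug=0,wrench=0,hammer=0)
for n in ['top','scene']:
    c=cap(n,n+'0'); print(n,c['mtx'],c['pose'])
    for t in Z:
        try:
            L=r.place_of(t,n)
            for l in L[:2]:
                uv=np.array(l['centre'])*[640,400]; print(n,t,round(l['p'],2),uv,atz(c,uv,Z[t]))
        except Exception as e: print(t,e)
cap('wrist','wrist0'); print(r.read_state())
E
```

```text
pics
top [[455.4319   0.     314.2878]
 [  0.     455.4319 200.2415]
 [  0.       0.       1.    ]] [[-0.0163  0.9888 -0.1484  0.3322]
 [-0.9998 -0.0151  0.0092  0.0279]
 [ 0.0068  0.1485  0.9889  1.2117]
 [ 0.      0.      0.      1.    ]]
top housing 0.94 [263.68 170.6 ] [0.5975 0.1527 0.    ]
top housing 0.16 [413.312 200.4  ] [ 0.5095 -0.2501  0.    ]
top cover_plate 0.73 [158.976 146.52 ] [0.6403 0.4037 0.103 ]
top cover_plate 0.69 [259.392 163.8  ] [0.5924 0.1528 0.103 ]
top fulcrum 0.47 [288.128 152.2  ] [0.6231 0.0814 0.095 ]
top bar 0.78 [412.672 201.8  ] [ 0.5    -0.2391  0.04  ]
top bar 0.47 [354.496 186.48 ] [ 0.5428 -0.0887  0.04  ]
top bar_tip 0.97 [355.2  185.48] [ 0.5454 -0.0906  0.04  ]
top bar_tip 0.7 [257.92 165.  ] [0.604  0.1638 0.04  ]
top bar_grip 0.95 [433.024 202.08 ] [ 0.4984 -0.2921  0.04  ]
top rest 0.79 [411.904 203.6  ] [ 0.5009 -0.2459  0.    ]
top rest_tip 0.59 [358.976 187.68 ] [ 0.5394 -0.1003  0.04  ]
top rest_tip 0.39 [432.704 279.4  ] [ 0.3001 -0.2804  0.04  ]
top rest_grip 0.68 [431.296 204.08 ] [ 0.4933 -0.2873  0.04  ]
top gear 0.65 [427.392 11
[... 1764 characters left out ...]
g 0.71 [264.128 148.52 ] [ 0.4818 -0.277   0.    ]
scene wrench 0.6 [306.304 118.6  ] [ 0.3017 -0.3     0.    ]
scene wrench 0.55 [185.6 187.2] [ 0.7374 -0.2928  0.    ]
scene hammer 0.96 [306.304 123.08 ] [ 0.3147 -0.2839  0.    ]
{'t': 1.75, 'qpos': array([ 1.0968,  0.3789,  1.7342,  0.0001,  1.0285, -0.0333]), 'dq': array([ 0.0022,  0.0007,  0.0004,  0.001 , -0.0007, -0.0014]), 'joint_efforts': array([  0.0012, -76.3686, -43.474 ,   0.0652,   0.039 ,   0.    ]), 'ee_pos': array([0.2986, 0.6332, 0.214 ]), 'tool_rot': array([ 0.2186,  0.9758,  0.    , -0.    ]), 'ft_force': array([-0.918 ,  0.6296,  0.4629]), 'moment': array([-0.0088, -0.0201,  0.0451]), 'gripper_width': 1.0023643905130866}
```

View pics/top0.png

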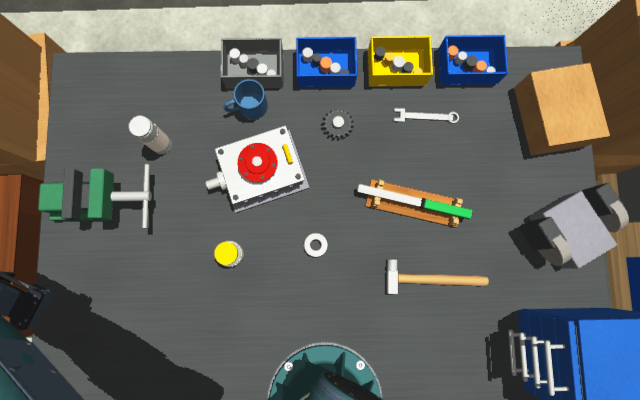

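View pics/scene0.png

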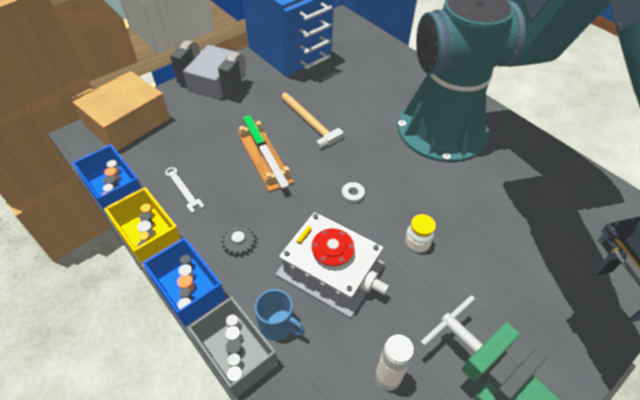

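View pics/wrist0.png

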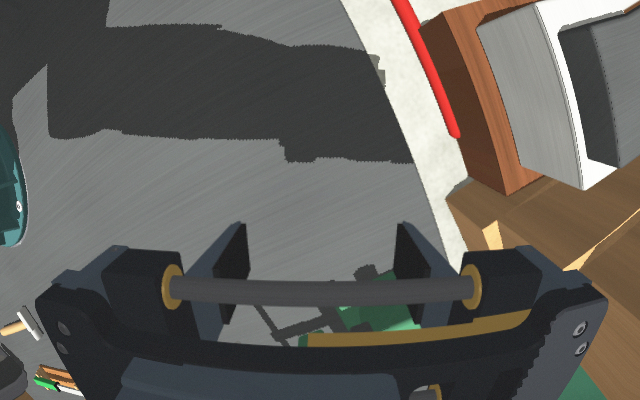

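```bash
cat > seg.py <<'E'
from h import *
np.set_printoptions(precision=4,suppress=True)
def seg(c,lo,hi,roi,name):
    hsv=cv2.cvtColor(c['pixels'],cv2.COLOR_RGB2HSV); m=cv2.inRange(hsv,lo,hi)
    k=np.zeros_like(m);x0,y0,x1,y1=roi;k[y0:y1,x0:x1]=m[y0:y1,x0:x1]
    n,l,s,ce=cv2.connectedComponentsWithStats(k)
    i=1+np.argmax(s[1:,4]);return l==i
def fit(c,m,z,fish=False):
    ys,xs=np.nonzero(m);P=np.array([atz(c,(x,y),z,fish)[:2] for x,y in zip(xs,ys)])
    mu=P.mean(0);w,v=np.linalg.eigh(np.cov(P.T));d=v[:,1]
    t=(P-mu)@d;s=(P-mu)@v[:,0]
    rect=cv2.minAreaRect(P.astype(np.float32)*1000)
    return mu,np.degrees(np.arctan2(d[1],d[0]))%180,t.min(),t.max(),s.max()-s.min(),rect
E
python3 - <<'E'
from seg import *
for n,g,w,f,cv in [('top',(410,190,490,230),(340,175,440,215),(275,135,310,170),(230,130,290,190)),('scene',(235,105,275,155),(250,140,300,195),(285,215,320,255),(305,220,365,275))]:
    c=r.capture(n)
    for lab,lo,hi,roi,z in [('green',(45,100,60),(80,255,255),g,.049),('steel',(0,0,190),(180,25,255),w,.043),('fulc',(20,120,120),(35,255,255),f,.101),('red',(0,150,80),(6,255,255),cv,.111)]:
        m=seg(c,lo,hi,roi,lab); print(n,lab,m.sum(),fit(c,m,z))
E
```

```text
top green 482 (array([ 0.4789, -0.3272]), np.float64(76.23812680542026), np.float64(-0.06174294854840611), np.float64(0.0631771089595775), np.float64(0.02681441276941991), ((479.00823974609375, -326.5003662109375), (124.85494995117188, 26.75555992126465), 76.64321899414062))
top steel 474 (array([ 0.5185, -0.1778]), np.float64(75.47870153640058), np.float64(-0.08362460930519829), np.float64(0.08272914375080033), np.float64(0.019917747207402515), ((518.60595703125, -178.26724243164062), (166.34996032714844, 19.915355682373047), 75.51689147949219))
top fulc 96 (array([0.6185, 0.0839]), np.float64(18.030786189822607), np.float64(-0.026287828678615104), np.float64(0.02491811143363862), np.float64(0.011927258884334983), ((619.0596923828125, 84.26449584960938), (51.214595794677734, 11.892589569091797), 17.55134391784668))
top red 1077 (array([0.5944, 0.1579]), np.float64(0.47901006362073417), np.float64(-0.049375775303486656), np.float64(0.04733836309623746), np.float64(0.09402553201719606), ((595.4187622070312, 157.88259887695312), (94.04488372802734, 96.47342681884766), 89.78055572509766
[... 402 characters left out ...]
079634412156788), np.float64(0.02116544839853482), ((522.126708984375, -174.13534545898438), (166.5096435546875, 21.058469772338867), 75.5002212524414))
scene fulc 96 (array([0.6263, 0.0917]), np.float64(19.61019284627008), np.float64(-0.024656472474936724), np.float64(0.026572450263499314), np.float64(0.012548031264380574), ((625.4261474609375, 91.51905822753906), (51.17987823486328, 12.134568214416504), 18.282503128051758))
scene red 1039 (array([0.6025, 0.1648]), np.float64(50.71757829252722), np.float64(-0.04965753151358016), np.float64(0.04618021807568447), np.float64(0.0922844823620755), ((601.3241577148438, 163.5882110595703), (95.78343963623047, 92.2667007446289), 50.51551055908203))
```

Request:
{"method": "arm_command", "body": {
  "series": [
    [[0.45,-0.86,0,-0.75],[0.45,-0.86,0,-0.75],[0.45,-0.86,0,-0.75],[0.45,-0.86,0,-0.75],[0.45,-0.86,0,-0.75],[0.45,-0.86,0,-0.75],[0.45,-0.86,0,-0.75],[0.45,-0.86,0,-0.75],[0.45,-0.86,0,-0.75],[0.45,-0.86,0,-0.75],[0.45,-0.86,0,-0.75],[0.45,-0.86,0,-0.75]]
  ],
  "jaw": 0
}}

```text
t: 2.85
ee_pos: [0.5153, 0.2186, 0.2142]
tool_rot: [0.511, 0.86, 0.0, 0.0]
ft_force: [0.4, 0.3, -0.4]
gripper_width: 0.999
```

Request:
{"method": "arm_command", "body": {
  "series": [
    [[0,-0.95,0,-0.85],[0,-0.95,0,-0.85],[0,-0.95,0,-0.85],[0,-0.95,0,-0.85],[0,-0.95,0,-0.85],[0,-0.95,0,-0.85],[0,-0.95,0,-0.85],[-0.1,-0.95,0,-0.85],[-0.1,-0.95,0,-0.85],[-0.1,-0.95,0,-0.85],[-0.1,-0.95,0,-0.85],[-0.1,-0.95,0,-0.85]]
  ]
}}

```text
t: 3.85
ee_pos: [0.4942, -0.2377, 0.2142]
tool_rot: [0.778, 0.628, 0.0, 0.0]
ft_force: [1.4, 1.1, 0.6]
gripper_width: 1.0
```

Request:
{"method": "arm_command", "body": {
  "series": [
    [[0,-0.9,-0.5,-0.5],[0,0,0,0]]
  ]
}}

```text
t: 4.02
ee_pos: [0.4937, -0.2761, 0.1919]
tool_rot: [0.79, 0.613, -0.0, -0.0]
ft_force: [-0.1, 1.3, -0.4]
gripper_width: 0.997
```

```bash
python3 - <<'E'
from h import *
c=cap('wrist','w1'); s=r.read_state(); print(s['ee_pos'],s['tool_rot'],s['qpos'],s['t']); print(c['mtx'],c['pose'])
n=s['tool_rot'];print(2*np.degrees(np.arctan2(n[1],n[0]))-90)
for t in ['bar','bar_grip','bar_tip']:
    L=r.place_of(t,'wrist')
    for l in L[:2]:
        uv=np.array(l['centre'])*[640,400];print(t,l['p'],uv,atz(c,uv,.04,True))
E
```

```text
[ 0.49371706 -0.2738546   0.19255554] [ 7.89450705e-01  6.13813309e-01 -3.70606960e-04 -8.17913820e-04] [-5.47655771e-01  1.96635503e-01  2.02095867e+00 -1.41900724e-04
  9.25790826e-01 -2.98538463e-01] 4.0667
[[309.70691629   0.         321.22069308]
 [  0.         309.70691629 199.29102379]
 [  0.           0.           1.        ]] [[ 9.68487107e-01  2.37978709e-01  7.34769144e-02  5.15217990e-01]
 [-2.49062982e-01  9.26084976e-01  2.83432969e-01 -1.95578337e-01]
 [-5.94854392e-04 -2.92801556e-01  9.56173047e-01  3.63032523e-01]
 [ 0.00000000e+00  0.00000000e+00  0.00000000e+00  1.00000000e+00]]
-14.268476585977965
bar 0.6 [318.528 152.92 ] [ 0.50034419 -0.24128599  0.04      ]
bar_grip 0.85 [321.28 202.68] [ 0.48949128 -0.29510636  0.04      ]
bar_tip 0.61 [323.072  15.48 ] [ 0.54144085 -0.10047736  0.04      ]
```

View pics/w1.png

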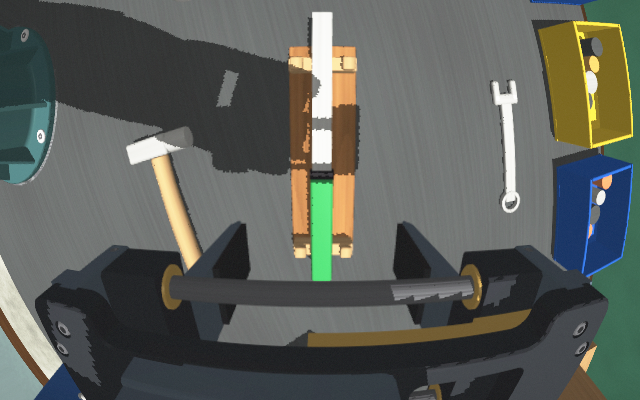

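```bash
python3 - <<'E'
from seg import *
c=r.capture('wrist')
m=seg(c,(45,100,60),(80,255,255),(200,100,450,330),'g');print(m.sum(),fit(c,m,.049,True))
m=seg(c,(0,0,190),(180,30,255),(290,0,350,150),'g');print(m.sum(),fit(c,m,.043,True))
E
```

```text
2071 (array([ 0.4825, -0.3215]), np.float64(75.35952788653307), np.float64(-0.06356972775044135), np.float64(0.05635986925379065), np.float64(0.02331017954983467), ((482.06689453125, -325.10174560546875), (119.96516418457031, 23.26591682434082), 75.23831176757812))
1858 (array([ 0.528 , -0.1482]), np.float64(75.89858175640775), np.float64(-0.05514560843438519), np.float64(0.05278655738225731), np.float64(0.020496204577034022), ((527.830810546875, -149.35423278808594), (107.9304428100586, 20.496219635009766), 75.90458679199219))
```

Request:
{"method": "arm_command", "body": {
  "series": [
    [[-0.055,-0.43,0,0],[0,0,-0.6,0],[0,0,-0.9,0],[0,0,-0.9,0],[0,0,-0.8,0],[0,0,-0.6,0],[0,0,-0.3,0],[0,0,-0.12,0],[0,0,0,0]]
  ]
}}

```text
t: 5.02
ee_pos: [0.4927, -0.2884, 0.0252]
tool_rot: [0.788, 0.616, -0.0, -0.0]
ft_force: [0.2, 0.3, 0.0]
gripper_width: 1.006
```

Request:
{"method": "arm_command", "body": {
  "series": [
    [[0,0,0,0],[0,0,0,0],[0,0,0,0],[0,0,0,0],[0,0,0,0],[0,0,0,0],[0,0,0,0],[0,0,0,0]]
  ],
  "jaw": 1,
  "newtons": 10
}}

```text
t: 5.68
ee_pos: [0.4925, -0.2889, 0.0252]
tool_rot: [0.788, 0.615, 0.0, 0.0]
ft_force: [-0.1, 0.7, -0.1]
gripper_width: 0.448
```

Request:
{"method": "arm_command", "body": {
  "series": [
    [[0,0,0,0],[0,0,0,0],[0,0,0,0],[0,0,0,0],[0,0,0,0],[0,0,0,0]]
  ]
}}

```text
t: 6.18
ee_pos: [0.4922, -0.2888, 0.025]
tool_rot: [0.788, 0.615, -0.0, -0.0]
ft_force: [-2.7, -0.3, 0.8]
gripper_width: 0.261
```

Request:
{"method": "arm_command", "body": {
  "series": [
    [[0,0,0.15,0],[0,0,0.3,0],[0,0,0.3,0],[0,0,0.25,0],[0,0,0,0],[0,0,0,0]]
  ]
}}

```text
t: 6.68
ee_pos: [0.493, -0.2892, 0.0662]
tool_rot: [0.788, 0.615, 0.0, 0.001]
ft_force: [-0.4, -0.8, -3.5]
gripper_width: 0.262
```

```bash
python3 - <<'E'
from h import *
a=cap('wrist','w2')['pixels'];b=cap('scene','s2')['pixels'];s=r.read_state();print(s['ee_pos'],s['ft_force'],s['moment'],s['gripper_width'])
b=cv2.resize(b[90:200,200:320],None,fx=4,fy=4)
im=np.zeros((440,800,3),np.uint8);im[:440,:480]=b;a=a[0:330,200:440];im[:440,480:800]=cv2.resize(a,(320,440));cv2.imwrite('pics/m2.png',im[:,:,::-1])
E
```

```text
[ 0.49230796 -0.28881326  0.06508324] [ 0.01399575  0.09308414 -4.3215758 ] [-0.14190765  0.06879455 -0.00114515] 0.26163416555205293
```

View pics/m2.png

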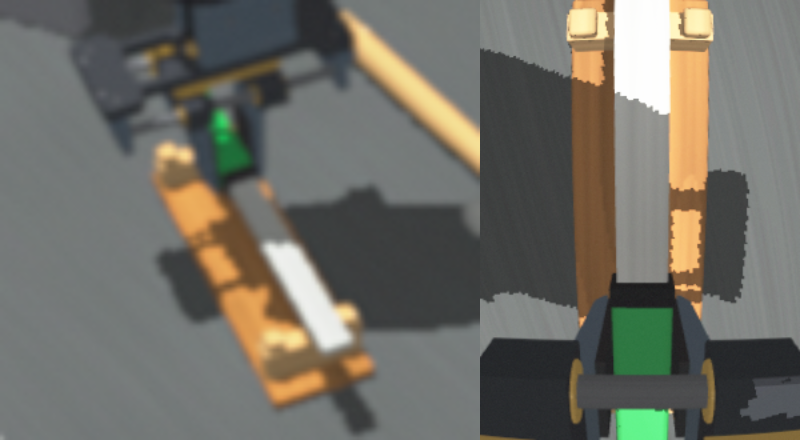

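```bash
cat > pit.py <<'E'
from seg import *
def model(gp,az,p,L):
    a=np.radians(az);p=np.radians(p)
    return np.array(gp)+L*np.array([np.cos(p)*np.cos(a),np.cos(p)*np.sin(a),-np.sin(p)])
E
python3 - <<'E'
from pit import *
c=r.capture('scene');w=r.capture('wrist')
for p in (0,5,10,15,20):
    g=[.4923,-.2888,.080]
    print(p,proj(c,model(g,75.7,p,198)),proj(c,model(g,75.7,p,68)),'wrist',proj(w,model(g,75.7,p,198),True),proj(w,model(g,75.7,p,68),True))
print([(l['p'],np.array(l['centre'])*[640,400]) for l in r.place_of('bar_tip','scene')+r.place_of('bar_tip','wrist')])
cv2.imwrite('pics/w3.png',w['pixels'][:,:,::-1])
m=seg(w,(0,0,190),(180,30,255),(290,0,350,150),'g');ys,xs=np.nonzero(m)
for y in range(0,70,6): 
    q=xs[ys==y]; print(y,len(q) and (q.min(),q.max()))
E
```

```text
0 [ -56.9081 -415.2413] [ -64.5491 -428.4858] wrist [ 323.2432 -378.8079] [ 323.239  -378.3409]
5 [-110.1741 -558.3896] [-120.487  -577.6947] wrist [ 323.1094 -351.7708] [ 323.1054 -351.2839]
10 [-182.8598 -753.6877] [-197.5979 -783.2636] wrist [ 322.9808 -324.7356] [ 322.9769 -324.2326]
15 [ -289.9442 -1041.3637] [ -312.8764 -1090.4376] wrist [ 322.8567 -297.7024] [ 322.8529 -297.1871]
20 [ -466.9393 -1516.7867] [ -507.9195 -1609.9581] wrist [ 322.7364 -270.6712] [ 322.7327 -270.1475]
[(0.57, array([283.52, 178.4 ])), (0.15, array([287.872, 187.4  ])), (0.48, array([320.384, 264.6  ])), (0.21, array([320.576, 178.4  ]))]
0 (np.int64(301), np.int64(341))
6 (np.int64(301), np.int64(341))
12 (np.int64(301), np.int64(341))
18 (np.int64(301), np.int64(341))
24 (np.int64(301), np.int64(341))
30 (np.int64(301), np.int64(341))
36 (np.int64(301), np.int64(341))
42 (np.int64(301), np.int64(341))
48 (np.int64(301), np.int64(341))
54 (np.int64(301), np.int64(341))
60 (np.int64(301), np.int64(341))
66 (np.int64(301), np.int64(341))
```

View pics/w3.png

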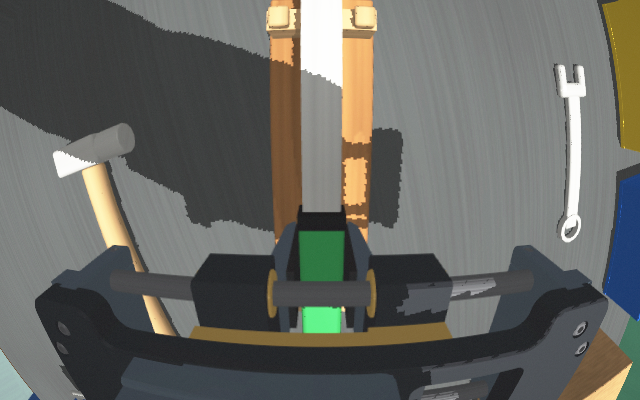

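```bash
python3 - <<'E'
from pit import *
c=r.capture('scene');w=r.capture('wrist')
for p in (-5,0,5,10,15,20):
    g=[.4923,-.2888,.080]
    print(p,proj(c,model(g,75.7,p,.198)),proj(c,model(g,75.7,p,.068)),'wrist',proj(w,model(g,75.7,p,.198),True),proj(w,model(g,75.7,p,.068),True))
    a=model(g,75.7,p,.15);print([proj(w,a+k*np.array([.969,-.2456,0]),True) for k in(-.01,.01)])
E
```

```text
-5 [283.493  170.8837] [265.1973 141.8194] wrist [ 321.3001 -105.7244] [320.4147 139.3862]
[array([299.4574, -26.663 ]), array([342.4738, -26.6143])]
0 [283.9028 175.5017] [265.3938 143.4192] wrist [321.3109 -89.105 ] [320.4512 137.6706]
[array([301.1765, -17.6234]), array([340.8233, -17.5744])]
5 [284.0792 179.6299] [265.5195 144.8872] wrist [321.3115 -72.9026] [320.4822 137.061 ]
[array([302.6303,  -7.9855]), array([339.4141,  -7.937 ])]
10 [284.0283 183.2461] [265.5742 146.213 ] wrist [321.304  -57.0303] [320.508  137.4458]
[array([303.869 ,   2.1269]), array([338.2004,   2.1747])]
15 [283.7585 186.3353] [265.5582 147.3876] wrist [321.2902 -41.4236] [320.5289 138.7211]
[array([304.9311,  12.6217]), array([337.1475,  12.6685])]
20 [283.2797 188.889 ] [265.4726 148.4032] wrist [321.2713 -26.0334] [320.5452 140.7918]
[array([305.8466,  23.4286]), array([336.2283,  23.4743])]
```

Request:
{"method": "arm_command", "body": {
  "series": [
    [[0,0,0,0],[0,0,0,0],[0,0,0,0],[0,0,0,0],[0,0,0,0],[0,0,0,0]]
  ],
  "newtons": 5
}}

```text
t: 7.58
ee_pos: [0.4925, -0.2889, 0.0651]
tool_rot: [0.788, 0.615, -0.0, -0.0]
ft_force: [0.3, 0.3, -3.8]
gripper_width: 0.261
```

```bash
cat > look.py <<'E'
from pit import *
import sys
w=cap('wrist',sys.argv[1]);s=r.read_state();print(s['t'],s['ee_pos'],s['ft_force'],s['moment'],s['gripper_width'])
m=seg(w,(0,0,140),(180,40,255),(290,0,350,150),'g');ys,xs=np.nonzero(m)
for y in range(0,80,8): 
    q=xs[ys==y]; print(y,len(q) and (q.min(),q.max()))
E
python3 look.py w4
```

```text
7.6333 [ 0.4925 -0.2889  0.0651] [-0.203   0.2228 -3.1661] [-0.1423  0.1124 -0.027 ] 0.25567196586951096
0 (np.int64(301), np.int64(341))
8 (np.int64(301), np.int64(341))
16 (np.int64(301), np.int64(341))
24 (np.int64(301), np.int64(342))
32 (np.int64(301), np.int64(342))
40 (np.int64(301), np.int64(341))
48 (np.int64(301), np.int64(341))
56 (np.int64(301), np.int64(341))
64 (np.int64(301), np.int64(341))
72 (np.int64(301), np.int64(341))
```

Still level. Try 3 N.

Request:
{"method": "arm_command", "body": {
  "series": [
    [[0,0,0,0],[0,0,0,0],[0,0,0,0],[0,0,0,0],[0,0,0,0],[0,0,0,0]]
  ],
  "newtons": 3
}}

```text
t: 8.13
ee_pos: [0.4925, -0.2889, 0.0651]
tool_rot: [0.788, 0.615, 0.0, 0.0]
ft_force: [-0.7, -0.1, -2.4]
gripper_width: 0.265
```

```bash
python3 look.py w5
```

```text
8.1833 [ 0.4925 -0.2889  0.0652] [ 0.1624  0.0724 -2.9804] [-0.0034  0.1362  0.0062] 0.26230828154528235
0 (np.int64(306), np.int64(337))
8 (np.int64(305), np.int64(337))
16 (np.int64(305), np.int64(337))
24 (np.int64(305), np.int64(338))
32 (np.int64(305), np.int64(338))
40 (np.int64(305), np.int64(338))
48 (np.int64(305), np.int64(338))
56 (np.int64(304), np.int64(338))
64 (np.int64(304), np.int64(338))
72 (np.int64(305), np.int64(338))
```

Request:
{"method": "arm_command", "body": {
  "series": [
    [[0,0,0,0],[0,0,0,0],[0,0,0,0],[0,0,0.1,0],[0,0,0.3,0],[0,0,0.5,0],[0,0,0.7,0],[0,0,0.8,0],[0,0,0.8,0],[0,0,0.5,0],[0,0,0.2,0],[0,0,0,0]]
  ],
  "newtons": 25
}}

```text
t: 9.18
ee_pos: [0.4933, -0.2894, 0.2236]
tool_rot: [0.788, 0.615, 0.001, 0.002]
ft_force: [0.3, -0.2, -3.7]
gripper_width: 0.259
```

```bash
python3 look.py w6; python3 - <<'E'
from pit import *
c=cap('scene','s6');w=r.capture('wrist');s=r.read_state();g=s['ee_pos']+[0,0,.015]
for p in (5,10,15,20,25):
    a=model(g,75.7,p,.1)
    print(p,proj(c,model(g,75.7,p,.198)),proj(c,model(g,75.7,p,.068)),'wrist',proj(w,model(g,75.7,p,.198),True),proj(w,model(g,75.7,p,.068),True), [proj(w,model(g,75.7,p,.16)+k*np.array([.969,-.2456,0]),True) for k in(-.01,.01)])
b=c['pixels'][60:220,180:340];a=w['pixels'][0:330,200:440]
im=np.zeros((480,800,3),np.uint8);im[:,:480]=cv2.resize(b,(480,480),interpolation=2);im[:440,480:]=cv2.resize(a,(320,440));cv2.imwrite('pics/m6.png',im[:,:,::-1])
E
```

```text
9.2333 [ 0.4925 -0.2889  0.2216] [ 0.4098  0.6569 -3.804 ] [-0.1575  0.0795 -0.001 ] 0.25920895378783276
0 (np.int64(305), np.int64(337))
8 (np.int64(305), np.int64(338))
16 (np.int64(305), np.int64(338))
24 (np.int64(305), np.int64(338))
32 (np.int64(305), np.int64(338))
40 (np.int64(305), np.int64(339))
48 (np.int64(305), np.int64(338))
56 (np.int64(304), np.int64(338))
64 (np.int64(304), np.int64(338))
72 (np.int64(309), np.int64(338))
5 [281.5265 137.0983] [261.197  101.0282] wrist [320.7057 -72.2697] [319.7986 136.6566] [array([302.399 , -22.4146]), array([338.4854, -22.3993])]
10 [281.5032 141.6509] [261.2756 102.6756] wrist [320.7453 -56.4987] [319.8489 137.0533] [array([303.6904, -11.0831]), array([337.3022, -11.0631])]
15 [281.2384 145.6185] [261.277  104.1612] wrist [320.7713 -40.9814] [319.8927 138.3349] [array([304.7932,   0.4973]), array([336.2794,   0.5208])]
20 [280.744  148.9889] [261.202  105.4751] wrist [320.7866 -25.6707] [319.9303 140.4071] [array([305.7404,  12.2801]), array([335.3891,  12.3061])]
25 [280.0333 151.757 ] [261.0523 106.6092] wrist [320.7929 -10.5307] [319.962  143.1846] [array([306.5574,  24.2296]), array([334.6096,  24.2575])]
```

View pics/m6.png

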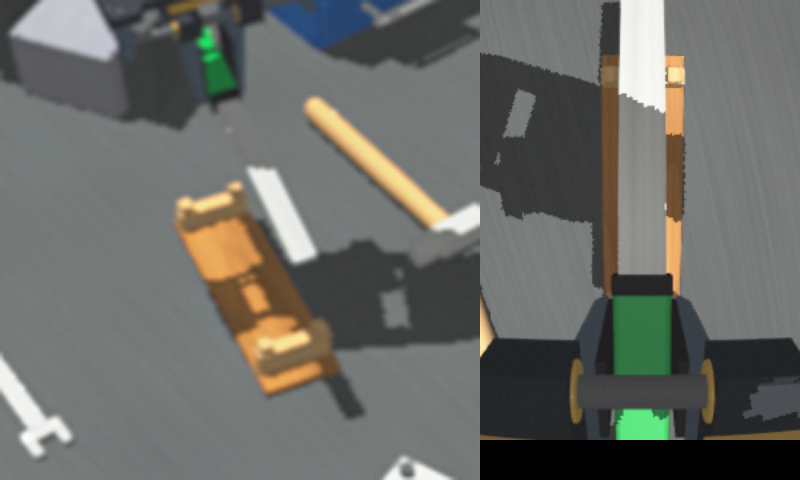

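Request:
{"method": "arm_command", "body": {
  "series": [
    [[0.2,0.2,0,0.4],[0.45,0.45,0,0.8],[0.6,0.6,0,0.9],[0.65,0.65,0,1.0],[0.65,0.65,0,1.0],[0.65,0.65,0,1.0],[0.6,0.6,0,1.0],[0.5,0.5,0,0.9],[0.3,0.35,0,0.7],[0.1,0.1,0,0.4],[0,0,0,0]]
  ]
}}

```text
t: 10.25
ee_pos: [0.6807, -0.0974, 0.2195]
tool_rot: [0.584, 0.812, -0.0, -0.001]
ft_force: [-0.4, 0.1, -2.8]
gripper_width: 0.26
```

```bash
python3 look.py w7; python3 - <<'E'
from pit import *
c=cap('scene','s7');w=cap('wrist','w7');t=cap('top','t7');s=r.read_state();n=s['tool_rot'];print('az',2*np.degrees(np.arctan2(n[1],n[0])), s['ee_pos'])
for th,z in [('cover_plate',.103),('fulcrum',.095),('bar_tip',.16)]:
    for l in r.place_of(th,'wrist')[:2]:
        uv=np.array(l['centre'])*[640,400];print(th,l['p'],uv,atz(w,uv,z,True))
b=c['pixels'][150:310,220:380]
cv2.imwrite('pics/m7.png',cv2.resize(b,(600,600),interpolation=2)[:,:,::-1])
E
```

```text
10.3 [ 0.68   -0.0984  0.2197] [-0.744  -0.9453 -4.0349] [-0.1545  0.0182  0.0114] 0.2644728397497813
0 (np.int64(290), np.int64(336))
8 (np.int64(290), np.int64(349))
16 (np.int64(290), np.int64(349))
24 (np.int64(324), np.int64(338))
32 (np.int64(336), np.int64(338))
40 0
48 0
56 0
64 0
72 0
az 108.24868218082331 [ 0.6797 -0.0996  0.2206]
```

View pics/m7.png

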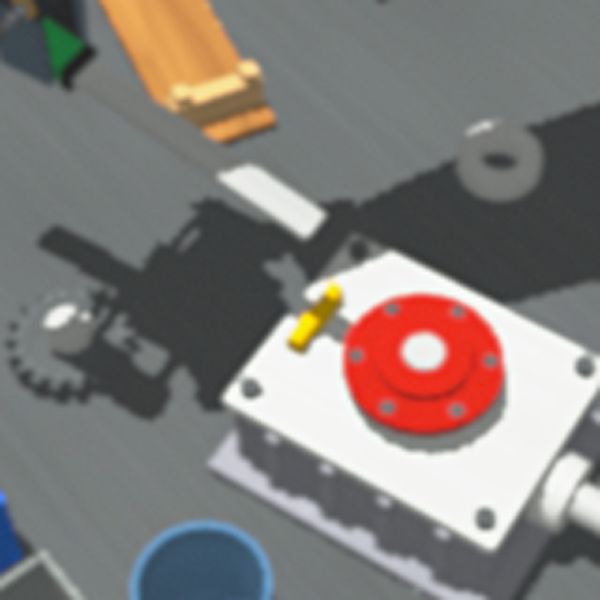

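View pics/w7.png

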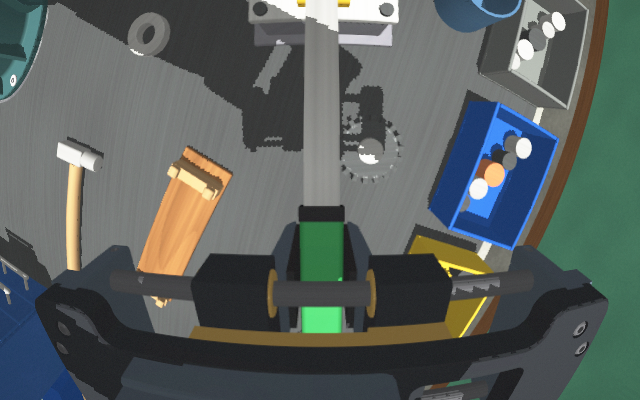

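```bash
python3 - <<'E'
from pit import *
w=r.capture('wrist');t=r.capture('top');c=r.capture('scene');s=r.read_state();print(s['ee_pos'])
cv2.imwrite('pics/w8.png',cv2.resize(w['pixels'][0:60,240:410],(800,282),interpolation=0)[:,:,::-1])
u=np.array([np.cos(np.radians(108)),np.sin(np.radians(108))]);v=np.array([u[1],-u[0]])
for uv in [(250,22),(398,22)]:
    p=atz(w,uv,.085,True)[:2]-s['ee_pos'][:2];print('deck',p@u,p@v)
for nm,cc,roi in[('top',t,(275,135,310,170)),('scene',c,(285,215,320,255))]:
    m=seg(cc,(20,120,120),(35,255,255),roi,'f');f=fit(cc,m,.101);print(nm,m.sum(),f, (f[0]-s['ee_pos'][:2])@u,(f[0]-s['ee_pos'][:2])@v)
# bar tip, scene, steel bright
g=s['ee_pos']+[0,0,.015]
for p in(10,12.5,15,17.5): print(p,proj(c,model(g,108,p,.198)),proj(t,model(g,108,p,.198)))
cv2.imwrite('pics/t8.png',cv2.resize(t['pixels'][110:210,230:370],(840//1,600),interpolation=2)[:,:800,::-1])
E
```

```text
[ 0.6803 -0.0993  0.2213]
deck 0.1724797108472868 -0.07105909033242484
deck 0.17360048246365628 0.07612146516887233
top 91 (array([0.6174, 0.0836]), np.float64(18.99351952543006), np.float64(-0.026639697808381817), np.float64(0.023817465136057193), np.float64(0.012167362176417704), ((618.7877807617188, 83.76327514648438), (50.44129180908203, 12.113716125488281), 18.736825942993164)) 0.19339203545094572 -0.003343072390358547
scene 99 (array([0.6268, 0.0918]), np.float64(18.857887913773027), np.float64(-0.02420081088438164), np.float64(0.027003697563657163), np.float64(0.01479153631285902), ((625.6814575195312, 90.82797241210938), (51.038726806640625, 14.650354385375977), 16.089801788330078)) 0.19826381541800323 0.008183847788539745
10 [303.9581 204.9113] [283.7605 141.7029]
12.5 [303.3499 206.9674] [284.6737 142.4877]
15 [302.6089 208.9002] [285.7208 143.2008]
17.5 [301.7395 210.7084] [286.8968 143.8426]
```

View pics/w8.png

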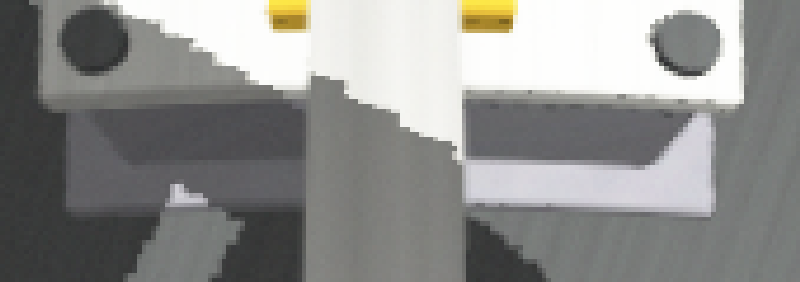

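View pics/t8.png

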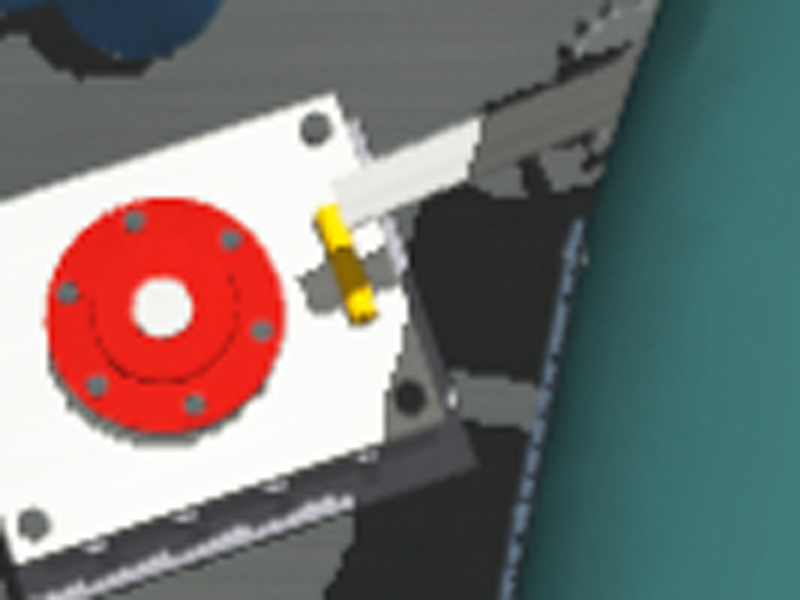

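Request:
{"method": "arm_command", "body": {
  "series": [
    [[-0.04,0.21,0,0],[-0.04,0.21,0,0],[0,0,-0.3,0],[0,0,-0.5,0],[0,0,-0.5,0],[0,0,-0.3,0],[0,0,-0.15,0],[0,0,0,0]]
  ]
}}

```text
t: 11.42
ee_pos: [0.6765, -0.0818, 0.1494]
tool_rot: [0.585, 0.811, -0.001, -0.001]
ft_force: [0.0, -0.3, -2.9]
gripper_width: 0.261
```

```bash
cat > lk2.py <<'E'
from pit import *
import sys
tag=sys.argv[1]
w=cap('wrist','w'+tag);t=cap('top','t'+tag);c=cap('scene','s'+tag);s=r.read_state();print(s['t'],s['ee_pos'],s['ft_force'],s['moment'],s['gripper_width'])
im=np.zeros((600,800,3),np.uint8)
im[:400,:400]=cv2.resize(c['pixels'][190:290,260:360],(400,400),interpolation=2)
im[:400,400:]=cv2.resize(t['pixels'][115:195,230:310],(400,400),interpolation=2)
im[400:,:]=cv2.resize(w['pixels'][0:60,200:440],(800,200),interpolation=0)
cv2.imwrite(f'pics/m{tag}.png',im[:,:,::-1])
E
python3 lk2.py 9
```

```text
11.5667 [ 0.6779 -0.0822  0.1521] [-0.1213 -0.1513 -2.7455] [-0.1661 -0.027  -0.0162] 0.25897595831627923
```

View pics/m9.png

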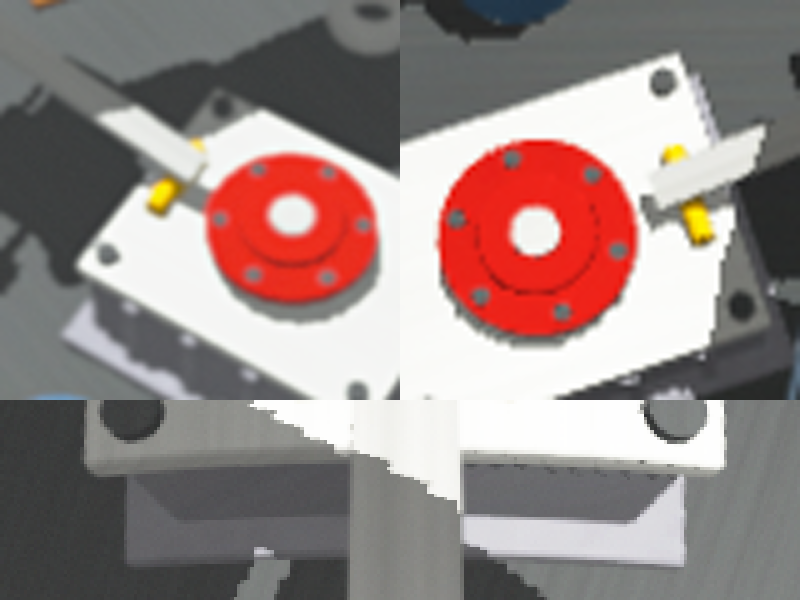

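Request:
{"method": "arm_command", "body": {
  "series": [
    [[0,0,-0.1,0],[0,0,-0.1,0],[0,0,-0.05,0],[0,0,-0.05,0],[0,0,0,0]]
  ]
}}

```text
t: 11.98
ee_pos: [0.677, -0.0821, 0.1387]
tool_rot: [0.585, 0.811, -0.0, -0.0]
ft_force: [0.0, -0.1, -3.7]
gripper_width: 0.259
```

Request:
{"method": "arm_command", "body": {
  "series": [
    [[0,0,-0.05,0],[0,0,0,0]]
  ]
}}

```text
t: 12.15
ee_pos: [0.6772, -0.0821, 0.1369]
tool_rot: [0.585, 0.811, -0.0, -0.0]
ft_force: [-0.7, 0.8, -3.0]
gripper_width: 0.261
```

```bash
python3 lk2.py 10
```

```text
12.3 [ 0.6773 -0.0821  0.1372] [-0.7641 -0.1682 -3.3794] [-0.087  -0.0207  0.0246] 0.2595891393988226
```

View pics/m10.png

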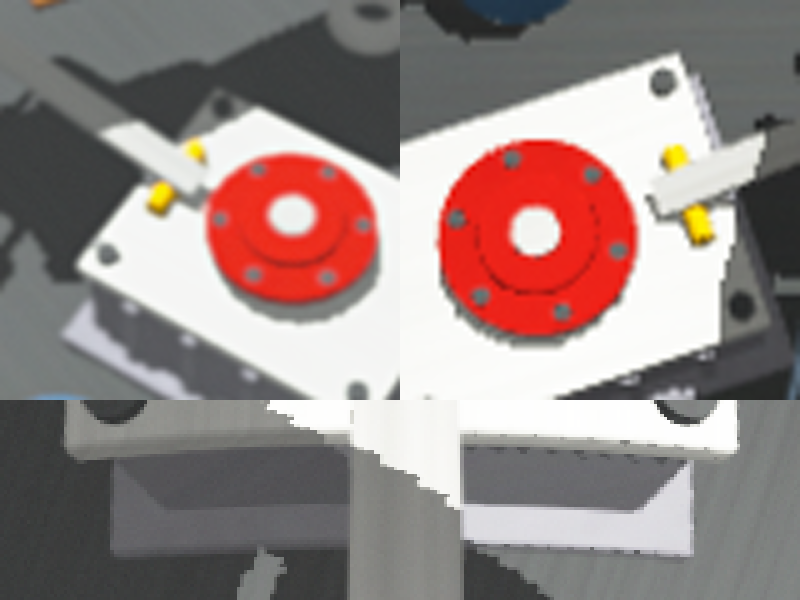

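Request:
{"method": "arm_command", "body": {
  "series": [
    [[0,0,-0.025,0],[0,0,-0.025,0],[0,0,0,0]]
  ]
}}

```text
t: 12.55
ee_pos: [0.6774, -0.0822, 0.1352]
tool_rot: [0.585, 0.811, 0.0, 0.0]
ft_force: [-0.3, -0.6, -0.8]
gripper_width: 0.263
```

Request:
{"method": "arm_command", "body": {
  "series": [
    [[0,0,-0.025,0],[0,0,-0.025,0],[0,0,0,0]]
  ]
}}

```text
t: 12.8
ee_pos: [0.6773, -0.0821, 0.1331]
tool_rot: [0.585, 0.811, 0.0, 0.0]
ft_force: [1.1, -0.7, -0.8]
gripper_width: 0.263
```

Request:
{"method": "arm_command", "body": {
  "series": [
    [[-0.015,0.046,-0.0125,0],[-0.015,0.046,-0.0125,0],[-0.015,0.046,-0.0125,0],[-0.015,0.046,-0.0125,0],[-0.015,0.046,-0.0125,0],[0,0,0,0]]
  ]
}}

```text
t: 13.3
ee_pos: [0.6741, -0.0724, 0.1305]
tool_rot: [0.585, 0.811, 0.0, -0.0]
ft_force: [0.1, 1.4, -1.8]
gripper_width: 0.263
```

```bash
python3 lk2.py 11
```

```text
13.45 [ 0.674  -0.0726  0.1305] [ 0.4822  1.5476 -1.3363] [ 0.782   0.1651 -0.0861] 0.26010004929234903
```

View pics/m11.png

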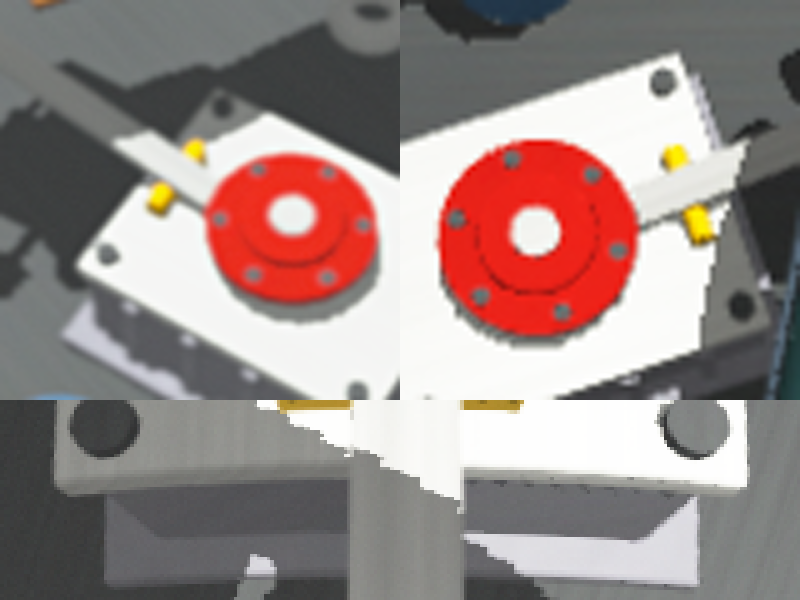

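Request:
{"method": "arm_command", "body": {
  "series": [
    [[-0.015,0.046,-0.0125,0],[-0.015,0.046,-0.0125,0],[-0.015,0.046,-0.0125,0],[-0.015,0.046,-0.0125,0],[-0.015,0.046,-0.0125,0],[0,0,0,0]]
  ]
}}

```text
t: 13.95
ee_pos: [0.6711, -0.0633, 0.128]
tool_rot: [0.585, 0.811, 0.0, -0.0]
ft_force: [-0.2, 1.5, -0.8]
gripper_width: 0.263
```

```bash
python3 lk2.py 12
```

```text
14.1 [ 0.6711 -0.0634  0.128 ] [-0.5986  2.8824 -1.81  ] [ 0.7832  0.1889 -0.0039] 0.25653005443532684
```

View pics/m12.png

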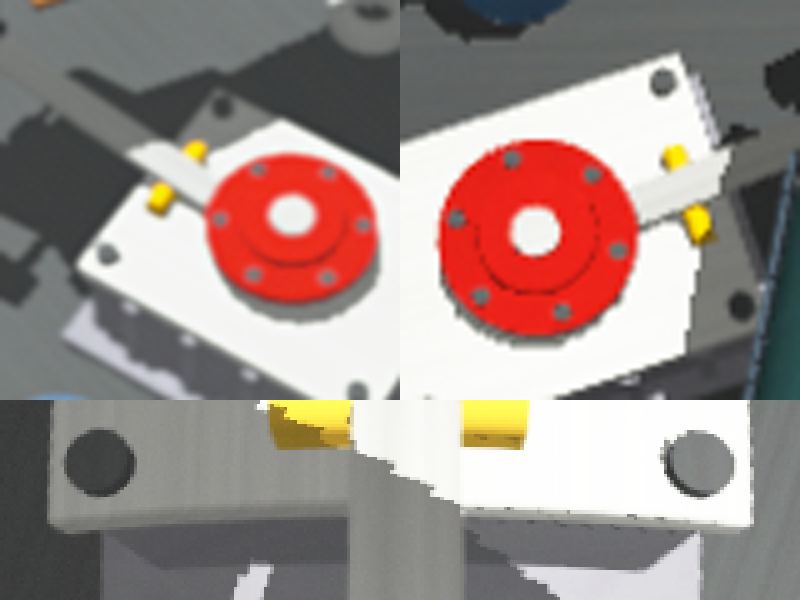

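```bash
python3 - <<'E'
from pit import *
w=r.capture('wrist');s=r.read_state()
u=np.array([np.cos(np.radians(108.2)),np.sin(np.radians(108.2))])
for nm,uv,z,o in [('ribL',(285,14.3),.085,.006),('ribR',(350,14.3),.085,.006),('deckL',(230,36.5),.085,.019),('deckR',(410,36),.085,.019)]:
    p=atz(w,uv,z,True)[:2]-s['ee_pos'][:2];print(nm,p@u+o)
im=w['pixels'][0:45,200:440];cv2.imwrite('pics/w12b.png',cv2.resize(im,(800,150),interpolation=0)[:,:,::-1])
h=w['pixels'][:60,290].astype(int);print([(i,tuple(x)) for i,x in enumerate(h) if 8<i<20 or 28<i<42])
E
```

```text
ribL 0.15584780619300417
ribR 0.1557031727539515
deckL 0.1550587450013706
deckR 0.1554623048254476
[(9, (np.int64(133), np.int64(108), np.int64(34))), (10, (np.int64(133), np.int64(107), np.int64(33))), (11, (np.int64(137), np.int64(110), np.int64(39))), (12, (np.int64(135), np.int64(108), np.int64(36))), (13, (np.int64(136), np.int64(108), np.int64(36))), (14, (np.int64(140), np.int64(122), np.int64(75))), (15, (np.int64(145), np.int64(146), np.int64(142))), (16, (np.int64(146), np.int64(147), np.int64(142))), (17, (np.int64(147), np.int64(149), np.int64(144))), (18, (np.int64(146), np.int64(148), np.int64(142))), (19, (np.int64(147), np.int64(147), np.int64(143))), (29, (np.int64(146), np.int64(148), np.int64(143))), (30, (np.int64(139), np.int64(139), np.int64(135))), (31, (np.int64(129), np.int64(128), np.int64(126))), (32, (np.int64(122), np.int64(121), np.int64(117))), (33, (np.int64(120), np.int64(119), np.int64(115))), (34, (np.int64(115), np.int64(114), np.int64(113))), (35, (np.int64(98), np.int64(98), np.int64(98))), (36, (np.int64(86), np.int64(86), np.int64(88))), (37, (np.int64(84), np.int64(84), np.int64(89))), (38, (np.int64(83), np.int64(83), np.int64(85))), (39, (np.int64(85), np.int64(83), np.int64(87))), (40, (np.int64(85), np.int64(82), np.int64(86))), (41, (np.int64(85), np.int64(83), np.int64(87)))]
```

Request:
{"method": "arm_command", "body": {
  "series": [
    [[-0.015,0.046,-0.0125,0],[-0.015,0.046,-0.0125,0],[0,0,0,0],[0.008,-0.024,-0.083,0],[0.008,-0.024,-0.083,0],[0.008,-0.024,-0.083,0],[0.008,-0.024,-0.083,0],[0,0,0,0]]
  ],
  "newtons": 40
}}

```text
t: 14.82
ee_pos: [0.671, -0.0638, 0.1129]
tool_rot: [0.586, 0.811, -0.0, -0.001]
ft_force: [-0.8, 5.0, -1.2]
gripper_width: 0.261
```

```bash
python3 lk2.py 13
```

```text
14.9667 [ 0.6711 -0.0637  0.1134] [-1.3641  5.5353 -2.1671] [ 1.0539  0.2346 -0.1277] 0.26094734033188716
```

View pics/m13.png

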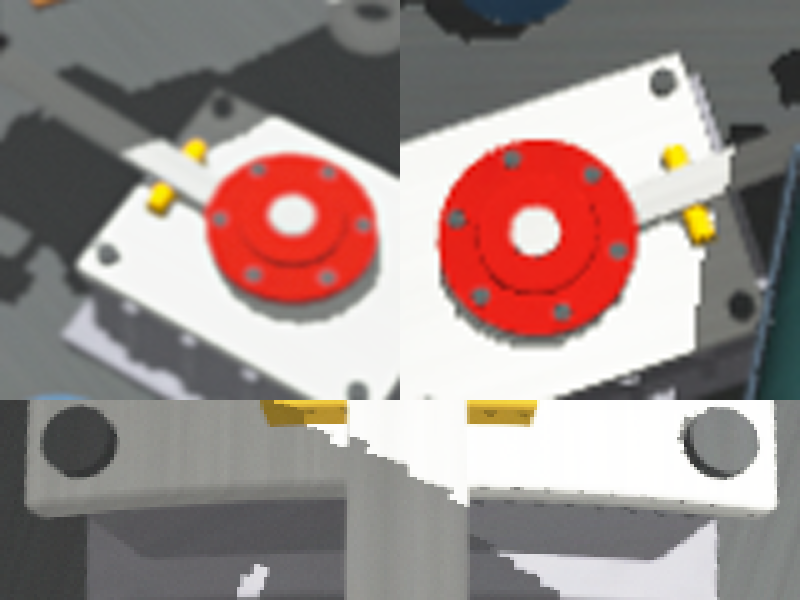

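Request:
{"method": "arm_command", "body": {
  "series": [
    [[0.006,-0.018,-0.084,0],[0.006,-0.018,-0.084,0],[0.006,-0.018,-0.084,0],[0.006,-0.018,-0.084,0],[0.003,-0.01,-0.085,0],[0.003,-0.01,-0.085,0],[0,0,0,0]]
  ]
}}

```text
t: 15.55
ee_pos: [0.6725, -0.0668, 0.0937]
tool_rot: [0.585, 0.811, 0.0, -0.001]
ft_force: [-3.9, 10.7, 8.6]
gripper_width: 0.256
```

```bash
python3 lk2.py 14
```

```text
15.7 [ 0.6725 -0.0668  0.094 ] [-5.1672 11.501   8.326 ] [2.1146 0.8516 0.1105] 0.25646013777701715
```

View pics/m14.png

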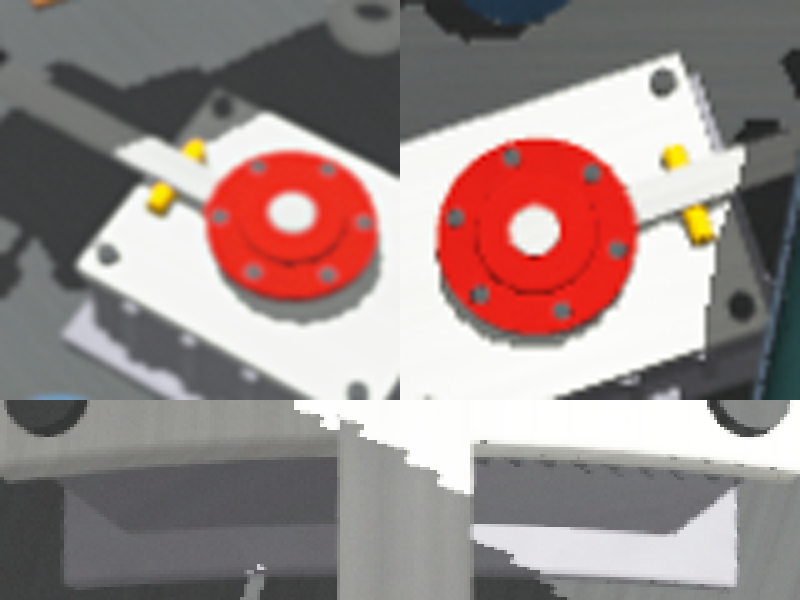

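Request:
{"method": "arm_command", "body": {
  "series": [
    [[0,0,-0.085,0],[0,0,-0.085,0],[0,0,-0.085,0],[0,0,-0.085,0],[0,0,-0.085,0],[0,0,0,0]]
  ]
}}

```text
t: 16.2
ee_pos: [0.6732, -0.0676, 0.0773]
tool_rot: [0.585, 0.811, 0.0, 0.0]
ft_force: [-3.9, 4.8, 12.4]
gripper_width: 0.263
```

```bash
python3 lk2.py 15; cat > lift.py <<'E'
# cover rise: match red-cover patch shift seated -> now, per camera, convert to mm vertical
from seg import *
import sys
tag=sys.argv[1]
for n,roi,ref,ctr in [('scene',(300,215,370,280),'scene0','s'),('top',(225,130,295,195),'top0','t')]:
    a=cv2.imread(f'pics/{ref}.png');b=cv2.imread(f'pics/{ctr}{tag}.png')
    c=r.capture(n)
    def cen(im):
        d=dict(c);d['pixels']=im[:,:,::-1].copy();m=seg(d,(0,150,80),(6,255,255),roi,'');
        cs,_=cv2.findContours(cv2.convexHull(np.argwhere(m)[:,::-1].astype(np.int32)) is not None and m.astype(np.uint8),0,1)
        k=max(cs,key=cv2.contourArea);e=cv2.fitEllipse(cv2.convexHull(k));return np.array(e[0])
    x0,y0,x1,y1=roi
    A=a[y0:y1,x0:x1,2].astype(np.float32);B=b[y0:y1,x0:x1,2].astype(np.float32)
    P=np.array([.5965,.159,.111]);J=(proj(c,P+[0,0,.008])-proj(c,P))/8
    e=cen(b)-cen(a);ph=np.array(cv2.phaseCorrelate(A,B,cv2.createHanningWindow(A.shape[::-1],cv2.CV_32F))[0])
    print(n,'px/mm',J,'ellipse',e,e@J/(J@J),'phase',ph,ph@J/(J@J))
E
python3 lift.py 12; python3 lift.py 14; python3 lift.py 15
```

```text
16.35 [ 0.6732 -0.0676  0.0776] [-2.9589  4.914  11.1555] [0.9839 0.7265 0.2526] 0.2588548883503187
scene px/mm [ 0.0166 -0.2436] ellipse [-0.1301 -0.012 ] 0.012802680492277226 phase [ 0.0135 -0.0018] 0.011090438532757669
top px/mm [-0.0483 -0.0948] ellipse [ 0.0303 -0.0208] 0.0450021636233656 phase [-0.0169 -0.0336] 0.3540188449904391
scene px/mm [ 0.0166 -0.2436] ellipse [-0.0475 -0.6772] 2.7540664430669426 phase [ 0.2768 -0.3221] 1.3937131707036827
top px/mm [-0.0483 -0.0948] ellipse [-0.1056 -0.3136] 3.0777705494198986 phase [-0.2813 -0.2527] 3.317872462868941
scene px/mm [ 0.0166 -0.2436] ellipse [ 0.0161 -1.4965] 6.11990246877578 phase [ 0.3956 -0.8783] 3.699658898377792
top px/mm [-0.0483 -0.0948] ellipse [-0.2547 -0.6371] 6.42546047671748 phase [-0.3729 -0.2128] 3.3750074665503966
```

View pics/m15.png

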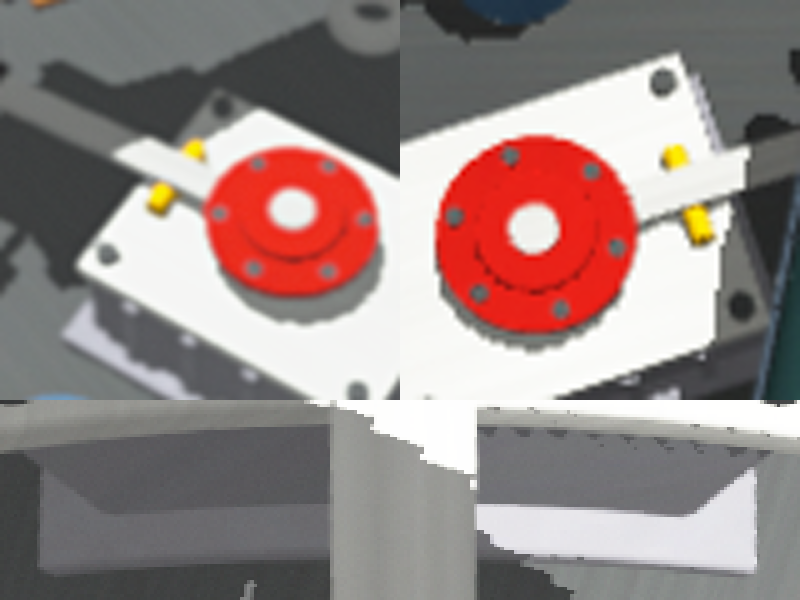

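Request:
{"method": "arm_command", "body": {
  "series": [
    [[0,0,-0.085,0],[0,0,-0.085,0],[0,0,-0.085,0],[0,0,0,0]]
  ]
}}

```text
t: 16.98
ee_pos: [0.6732, -0.0674, 0.0672]
tool_rot: [0.585, 0.811, 0.0, 0.0]
ft_force: [-4.4, 5.2, 13.9]
gripper_width: 0.259
```

```bash
python3 lk2.py 16; python3 lift.py 16
```

```text
17.1333 [ 0.6732 -0.0675  0.0675] [-4.0091  5.4004 11.6793] [1.2263 0.7372 0.3392] 0.2585468668256542
scene px/mm [ 0.0166 -0.2436] ellipse [-0.0284 -2.0195] 8.244681349422377 phase [ 0.3602 -1.7333] 7.183496970266357
top px/mm [-0.0483 -0.0948] ellipse [-0.3099 -0.8477] 8.425937532763148 phase [-0.451  -0.4006] 5.28173279112561
```

Request:
{"method": "arm_command", "body": {
  "series": [
    [[0,0,0,0],[0,0,0,0],[0,0,0.08,0],[0,0,0.08,0],[0,0,0.08,0],[0.03,-0.095,0,0],[0.03,-0.095,0,0],[0.03,-0.095,0,0],[0.03,-0.095,0,0],[0,0,0,0]]
  ],
  "newtons": 15
}}

```text
t: 18.07
ee_pos: [0.6775, -0.0836, 0.0758]
tool_rot: [0.586, 0.811, -0.0, 0.0]
ft_force: [0.5, -0.9, -4.3]
gripper_width: 0.263
```

```bash
python3 lk2.py 17; python3 lift.py 17
```

```text
18.2167 [ 0.6772 -0.0828  0.0759] [ 0.1029 -0.2067 -3.324 ] [-0.1434 -0.0094 -0.0183] 0.26069652598570436
scene px/mm [ 0.0166 -0.2436] ellipse [-0.0662 -2.0414] 8.323661927857732 phase [ 0.2964 -1.7509] 7.2378643768241115
top px/mm [-0.0483 -0.0948] ellipse [-0.3234 -0.859 ] 8.577614785949786 phase [-0.4042 -0.4002] 5.078678836679648
```

View pics/m17.png

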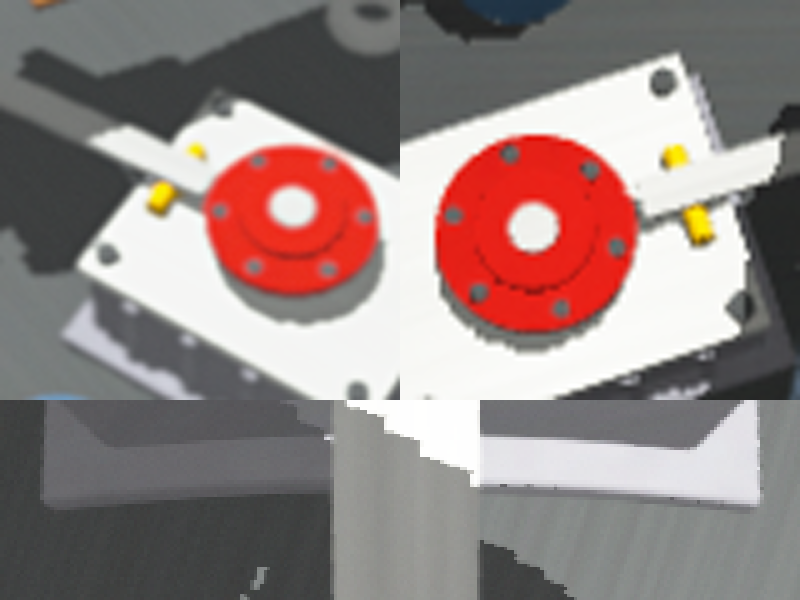

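Request:
{"method": "arm_command", "body": {
  "series": [
    [[0.06,-0.19,0,0],[0.09,-0.28,0,0],[0.09,-0.28,0,0],[0.09,-0.28,0,0],[0,0,0.3,0],[0,0,0.6,0],[0,0,0.8,0],[0,0,0.8,0],[0,0,0.4,0],[0,0,0,0]]
  ],
  "newtons": 25
}}

```text
t: 19.15
ee_pos: [0.6927, -0.1247, 0.1967]
tool_rot: [0.585, 0.811, 0.001, 0.003]
ft_force: [0.4, 0.7, -2.8]
gripper_width: 0.263
```

```bash
python3 lk2.py 18; python3 lift.py 18;python3 - <<'E'
from pit import *
w=r.capture('wrist');s=r.read_state();n=s['tool_rot'];print('az',2*np.degrees(np.arctan2(n[1],n[0])))
c=r.capture('scene');t=r.capture('top');g=s['ee_pos']+[0,0,.015]
for p in(-12,-9,-6,-3,0,3): print(p,proj(c,model(g,108.2,p,.198)),proj(t,model(g,108.2,p,.198)),[proj(w,model(g,108.2,p,.13)+k*np.array([.951,.309,0]),True) for k in(-.01,.01)])
print([(l['p'],np.array(l['centre'])*[640,400]) for l in r.place_of('bar_tip','scene')+r.place_of('bar_tip','top')])
im=np.zeros((600,800,3),np.uint8);im[:,:]=cv2.resize(c['pixels'][100:250,200:400],(800,600),interpolation=2);cv2.imwrite('pics/m18b.png',im[:,:,::-1])
cv2.imwrite('pics/w18b.png',w['pixels'][:,:,::-1])
E
```

```text
19.3 [ 0.6897 -0.1239  0.1903] [-0.8762 -0.4951 -4.1243] [-0.1884 -0.0553 -0.0035] 0.2601221971787598
scene px/mm [ 0.0166 -0.2436] ellipse [ 0.1223 -1.9639] 8.05942407635961 phase [ 0.2958 -1.6679] 6.898502095840322
top px/mm [-0.0483 -0.0948] ellipse [-0.3825 -0.8372] 8.647423256160739 phase [-0.494  -0.3399] 4.957247502564912
az 108.34361363137317
-12 [292.6518 186.6961] [294.3388 131.9883] [array([296.4299,   5.308 ]), array([344.8407,   5.4646])]
-9 [293.5367 190.1554] [293.6988 133.6226] [array([297.6579,   7.4489]), array([343.731 ,   7.6029])]
-6 [294.2002 193.4843] [293.2998 135.1602] [array([298.7753,  10.1251]), array([342.7194,  10.2767])]
-3 [294.645  196.6745] [293.1359 136.5995] [array([299.7941,  13.2643]), array([341.7951,  13.4136])]
0 [294.8748 199.7186] [293.2008 137.9392] [array([300.725,  16.806]), array([340.9486,  16.9531])]
3 [294.8938 202.6102] [293.4875 139.1784] [array([301.5772,  20.6996]), array([340.1717,  20.8445])]
[(0.56, array([298.368, 197.08 ])), (0.59, array([290.176, 134.8  ])), (0.37, array([231.104, 254.2  ]))]
```

View pics/m18b.png

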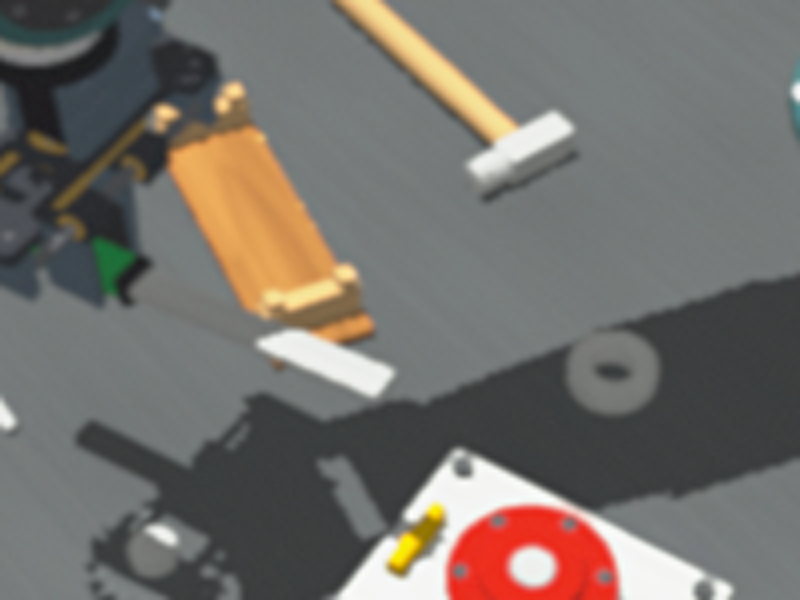

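View pics/w18b.png

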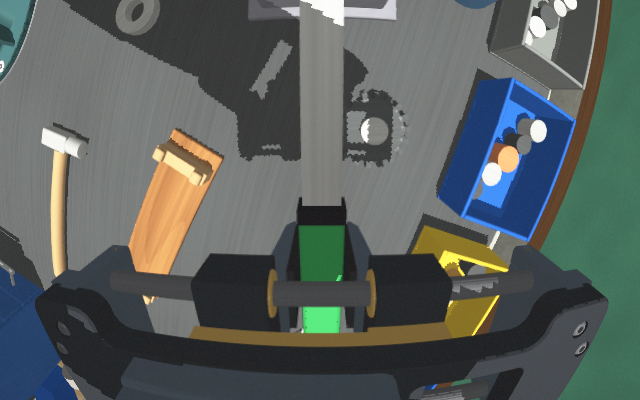

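```bash
python3 - <<'E'
from pit import *
for f in ['w3','w7','w18b']:
    a=cv2.imread(f'pics/{f}.png');
    print(f,[(y,tuple(int(v) for v in a[y,310:334].mean(0))) for y in range(190,236,2)])
w=r.capture('wrist');s=r.read_state();g0=s['ee_pos']
print(s['ee_pos'])
u=np.array([np.cos(np.radians(108.3)),np.sin(np.radians(108.3)),0])
for d in(.02,.024,.028,.032,.036):
    print(d,[proj(w,g0+u*d+[0,0,.015+h],True)[1] for h in (.003,.009,.0114)])
E
```

```text
w3 [(190, (132, 136, 136)), (192, (132, 137, 136)), (194, (133, 137, 137)), (196, (133, 137, 137)), (198, (133, 137, 137)), (200, (133, 137, 137)), (202, (133, 136, 137)), (204, (133, 136, 136)), (206, (133, 136, 137)), (208, (133, 136, 137)), (210, (133, 137, 137)), (212, (51, 52, 53)), (214, (30, 29, 31)), (216, (31, 31, 30)), (218, (33, 32, 32)), (220, (33, 33, 32)), (222, (33, 32, 32)), (224, (33, 32, 31)), (226, (33, 31, 32)), (228, (32, 30, 31)), (230, (38, 47, 34)), (232, (66, 119, 46)), (234, (66, 119, 46))]
w7 [(190, (141, 144, 144)), (192, (141, 144, 144)), (194, (140, 144, 143)), (196, (140, 144, 143)), (198, (140, 144, 143)), (200, (140, 144, 143)), (202, (140, 143, 143)), (204, (140, 143, 143)), (206, (56, 57, 57)), (208, (39, 37, 38)), (210, (38, 37, 37)), (212, (39, 38, 38)), (214, (38, 37, 37)), (216, (38, 37, 37)), (218, (39, 36, 38)), (220, (38, 36, 37)), (222, (64, 103, 48)), (224, (70, 120, 51)), (226, (70, 120, 51)), (228, (68, 120, 51)), (230, (69, 120, 52)), (232, (69, 120, 52)), (234, (69, 120, 52))]
w18b [(190, (122, 125, 125)), (192, (122, 125, 126)), (194, 
[... 291 characters left out ...]
(30, 28, 29)), (222, (31, 28, 30)), (224, (29, 27, 29)), (226, (55, 98, 40)), (228, (59, 109, 42)), (230, (59, 110, 42)), (232, (59, 109, 42)), (234, (59, 109, 42))]
[ 0.6904 -0.1239  0.1914]
0.02 [np.float64(228.30871001732052), np.float64(232.73247640886876), np.float64(234.58878616539795)]
0.024 [np.float64(221.31636181073722), np.float64(225.5366632611195), np.float64(227.3092173310051)]
0.028 [np.float64(214.20026006719078), np.float64(218.20426660318788), np.float64(219.8874693647957)]
0.032 [np.float64(206.96479916537047), np.float64(210.73980997285884), np.float64(212.32810508354356)]
0.036 [np.float64(199.61504251758174), np.float64(203.1485940699711), np.float64(204.6365129483472)]
```

Request:
{"method": "arm_command", "body": {
  "series": [
    [[-0.4,-0.34,0,-0.6],[-0.6,-0.5,0,-1],[-0.65,-0.55,0,-1],[-0.7,-0.6,0,-1],[-0.7,-0.6,0,-1],[-0.65,-0.55,0,-1],[-0.6,-0.5,0,-1],[-0.45,-0.4,0,-1],[-0.2,-0.18,0,-0.5],[0,0,0,0],[0,0,0,0]]
  ]
}}

```text
t: 20.62
ee_pos: [0.4929, -0.2929, 0.1922]
tool_rot: [0.788, 0.615, 0.0, 0.0]
ft_force: [-0.2, 0.2, -3.0]
gripper_width: 0.262
```

```bash
cat > lk3.py <<'E'
from pit import *
import sys
tag=sys.argv[1]
w=cap('wrist','w'+tag);c=cap('scene','s'+tag);s=r.read_state();n=s['tool_rot'];print(s['t'],s['ee_pos'],s['ft_force'],s['moment'],s['gripper_width'],'az',2*np.degrees(np.arctan2(n[1],n[0])))
im=np.zeros((480,800,3),np.uint8);im[:,:480]=cv2.resize(c['pixels'][80:210,190:320],(480,480),interpolation=2);im[:440,480:]=cv2.resize(w['pixels'][0:330,200:440],(320,440));cv2.imwrite(f'pics/m{tag}.png',im[:,:,::-1])
E
python3 lk3.py 19
```

```text
20.7167 [ 0.4934 -0.2923  0.1921] [-0.0976 -0.4289 -3.6798] [-0.1352  0.1186  0.0226] 0.2608112740108772 az 76.0488517795789
```

View pics/m19.png

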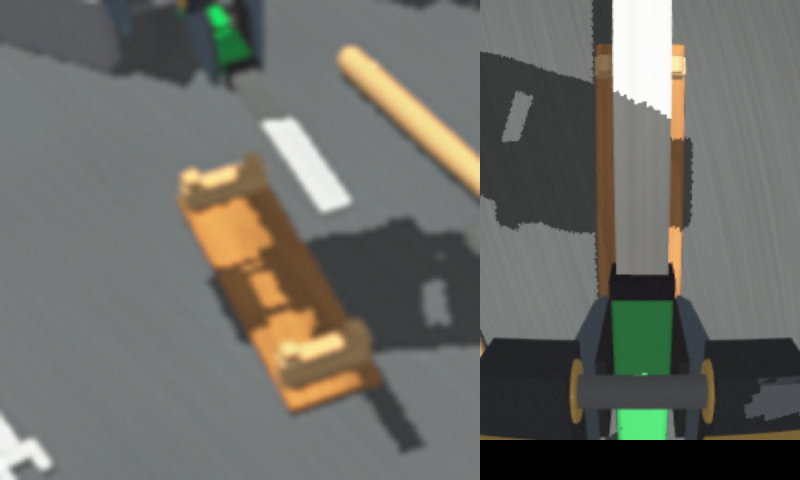

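Request:
{"method": "arm_command", "body": {
  "series": [
    [[-0.045,-0.01,-0.3,0],[0,0,-0.7,0],[0,0,-0.9,0],[0,0,-0.9,0],[0,0,-0.6,0],[0,0,-0.3,0],[0,0,-0.1,0],[0,0,0,0]]
  ]
}}

```text
t: 21.38
ee_pos: [0.4908, -0.2927, 0.0394]
tool_rot: [0.788, 0.616, -0.0, -0.001]
ft_force: [-0.6, -0.4, -3.6]
gripper_width: 0.263
```

```bash
python3 lk3.py 20
```

```text
21.4833 [ 0.4917 -0.2935  0.0412] [ 0.748   0.4998 -2.7418] [-0.1628  0.0344  0.0206] 0.26356182225512015 az 75.96635930764997
```

View pics/m20.png

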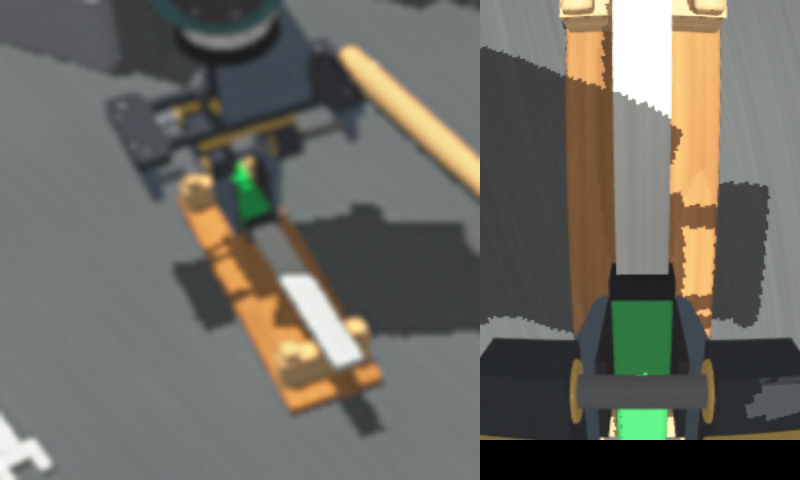

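Request:
{"method": "arm_command", "body": {
  "series": [
    [[0,0,-0.06,0],[0,0,-0.06,0],[0,0,-0.06,0],[0,0,-0.06,0],[0,0,-0.05,0],[0,0,0,0]]
  ],
  "newtons": 8
}}

```text
t: 21.98
ee_pos: [0.4905, -0.293, 0.028]
tool_rot: [0.788, 0.615, -0.0, -0.0]
ft_force: [-0.2, 0.5, -3.8]
gripper_width: 0.262
```

```bash
python3 lk3.py 21
```

```text
22.0833 [ 0.4907 -0.2931  0.0283] [ 0.3432 -0.3438 -3.3171] [-0.1363  0.0459 -0.0209] 0.26221630672985197 az 75.94596448360039
```

View pics/m21.png

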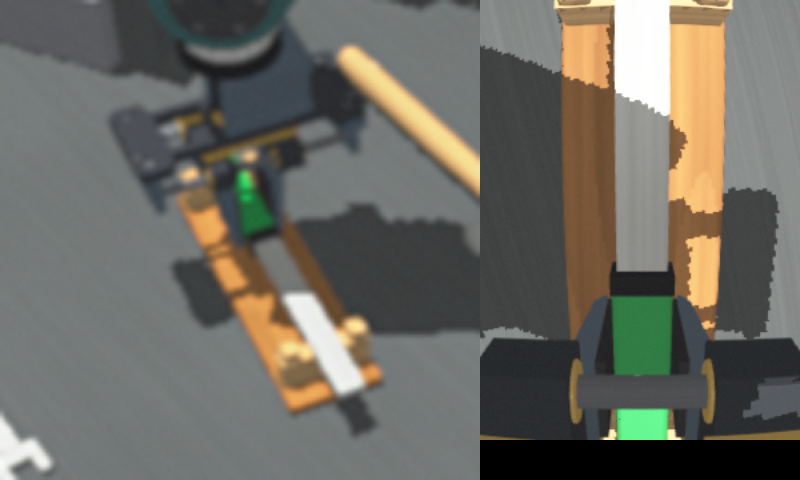

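Request:
{"method": "arm_command", "body": {
  "series": [
    [[0,0,-0.025,0],[0,0,-0.025,0],[0,0,0,0],[0,0,0,0]]
  ]
}}

```text
t: 22.42
ee_pos: [0.4908, -0.2932, 0.0267]
tool_rot: [0.788, 0.615, -0.0, 0.0]
ft_force: [-2.3, 0.3, 4.6]
gripper_width: 0.263
```

Request:
{"method": "arm_command", "body": {
  "series": [
    [[0,0,-0.025,0],[0,0,0,0],[0,0,0,0]]
  ]
}}

```text
t: 22.67
ee_pos: [0.4908, -0.2933, 0.0258]
tool_rot: [0.788, 0.615, -0.0, 0.0]
ft_force: [-3.9, 0.6, 8.0]
gripper_width: 0.262
```

Request:
{"method": "arm_command", "body": {
  "series": [
    [[0,0,0,0],[0,0,0,0],[0,0,0,0],[0,0,0,0]]
  ],
  "newtons": 3
}}

```text
t: 23.0
ee_pos: [0.4908, -0.2933, 0.0256]
tool_rot: [0.788, 0.615, 0.0, 0.0]
ft_force: [-2.1, 0.5, 4.5]
gripper_width: 0.266
```

```bash
python3 lk3.py 22
```

```text
23.1 [ 0.4908 -0.2933  0.0255] [-1.6494 -0.8246  3.9765] [-0.1043  0.4266 -0.0226] 0.26461601084766634 az 75.94185767157006
```

View pics/m22.png

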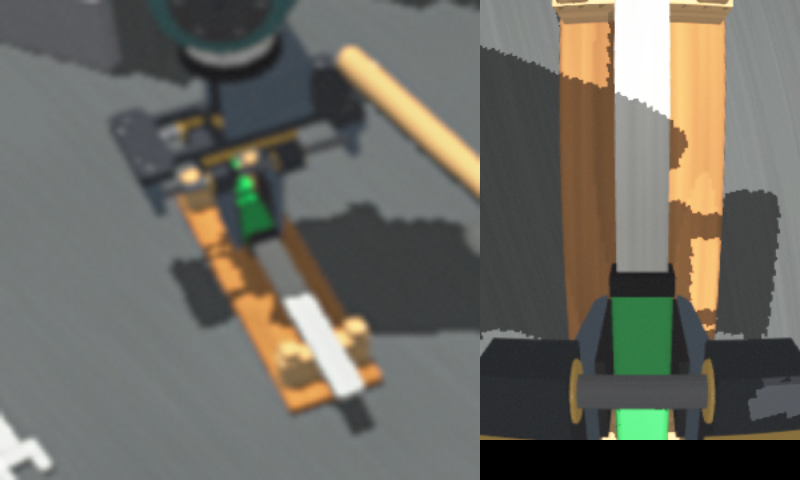

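Request:
{"method": "arm_command", "body": {
  "series": [
    [[0,0,0,0],[0,0,0,0],[0,0,0,0],[0,0,0,0],[0,0,0,0],[0,0,0,0],[0,0,0,0],[0,0,0,0],[0,0,0,0],[0,0,0,0],[0,0,0,0],[0,0,0,0]]
  ],
  "jaw": 0
}}

```text
t: 24.1
ee_pos: [0.4908, -0.2932, 0.0254]
tool_rot: [0.788, 0.615, 0.0, 0.0]
ft_force: [0.0, -0.1, 0.3]
gripper_width: 0.997
```

Request:
{"method": "arm_command", "body": {
  "series": [
    [[0,0,0.2,0],[0,0,0.5,0],[0,0,0.8,0],[0,0,0.9,0],[0,0,0.9,0],[0,0,0.6,0],[0,0,0.2,0],[0,0,0,0]]
  ]
}}

```text
t: 24.77
ee_pos: [0.4917, -0.2937, 0.192]
tool_rot: [0.788, 0.615, 0.001, 0.002]
ft_force: [0.3, 0.3, 0.4]
gripper_width: 1.002
```

```bash
python3 lk3.py 23; python3 - <<'E'
from seg import *
c=r.capture('wrist')
m=seg(c,(45,100,60),(80,255,255),(200,100,450,330),'g');print(m.sum(),fit(c,m,.049,True))
m=seg(c,(0,0,140),(180,40,255),(295,0,350,150),'g');f=fit(c,m,.043,True);print(m.sum(),f)
E
```

```text
24.8667 [ 0.4903 -0.2929  0.1887] [ 0.5652  0.4195 -0.8391] [-0.0571  0.0346  0.0376] 1.0032389605274226 az 75.94710356655764
2339 (array([ 0.4837, -0.324 ]), np.float64(75.96139732171612), np.float64(-0.06497137230504772), np.float64(0.057664737924367555), np.float64(0.02366743567491312), ((482.7219543457031, -327.511474609375), (122.63151550292969, 23.65263557434082), 75.94770050048828))
2262 (array([ 0.5252, -0.1606]), np.float64(76.35491260416754), np.float64(-0.06440669344216651), np.float64(0.06112921619068501), np.float64(0.02126996215659298), ((524.6231689453125, -162.13230895996094), (125.4300537109375, 20.292173385620117), 75.90421295166016))
```

View pics/w23.png

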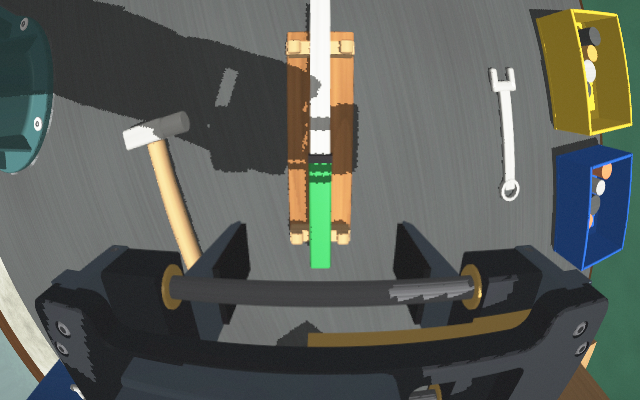

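Request:
{"method": "arm_command", "body": {
  "series": [
    [[0,-0.4,0.4,0],[-0.1,-0.7,0.4,0],[-0.1,-0.7,0.4,0],[-0.1,-0.7,0.4,0],[-0.1,-0.7,0.2,0],[-0.1,-0.4,0,0],[0,0,0,0],[0,0,0,0]]
  ]
}}

```text
t: 25.58
ee_pos: [0.4699, -0.4367, 0.2591]
tool_rot: [0.789, 0.615, -0.0, -0.002]
ft_force: [-0.9, 0.3, 0.1]
gripper_width: 1.002
```

```bash
python3 - <<'E'
from h import *
c=cap('scene','s24');t=cap('top','t24')
im=np.zeros((500,800,3),np.uint8)
a=cv2.imread('pics/scene0.png')[:,:,::-1];at=cv2.imread('pics/top0.png')[:,:,::-1]
R=lambda x:cv2.resize(x,(400,250),interpolation=2)
im[:250,:400]=R(a[105:205,220:380]);im[250:,:400]=R(c['pixels'][105:205,220:380])
im[:250,400:]=R(at[150:250,330:490]);im[250:,400:]=R(t['pixels'][150:250,330:490])
cv2.imwrite('pics/m24.png',im[:,:,::-1])
d=cv2.absdiff(a,c['pixels']).max(2);cv2.imwrite('pics/d24.png',np.hstack([d,cv2.absdiff(at,t['pixels']).max(2)])[:, ::2][:,:640] if 0 else d)
E
python3 lift.py 24
python3 - <<'E'
import sys;sys.path.insert(0,'.')
E
```

```text
scene px/mm [ 0.0166 -0.2436] ellipse [ 0.1226 -1.9706] 8.086927966806911 phase [ 0.3907 -1.6889] 7.010834057159566
top px/mm [-0.0483 -0.0948] ellipse [-0.3825 -0.8372] 8.647423256160739 phase [-0.452  -0.3307] 4.700755226977769
```

View pics/m24.png

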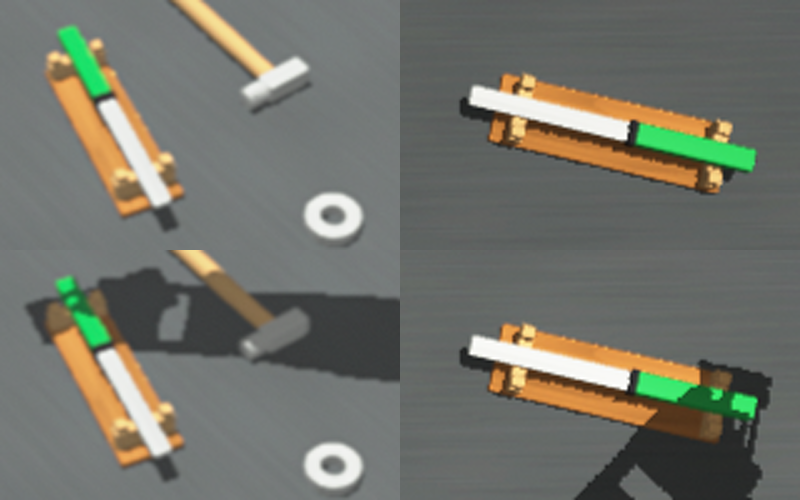

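View pics/s24.png

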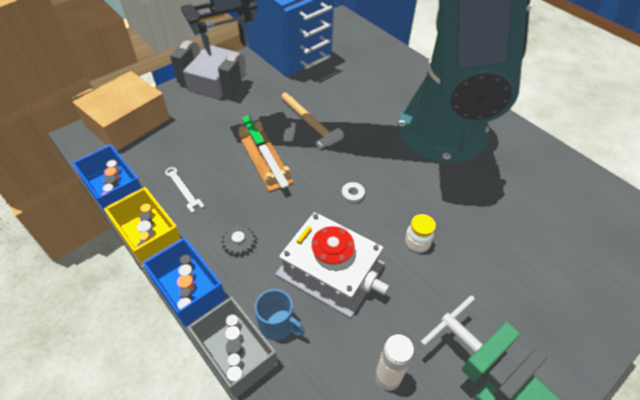

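View pics/d24.png

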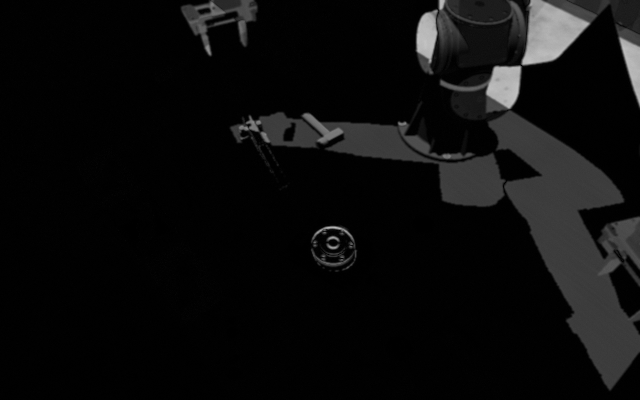

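```bash
python3 -c "
from station import r
s=r.read_state();print(s['t'],s['ft_force'],s['dq']);print(r.hand_in())"
```

```text
25.7833 [ 0.14131975  0.28602327 -0.18321477] [-0.00111077 -0.00334533 -0.00519635  0.00025228  0.00366413 -0.00321516]
the job is handed in; nothing more can be done
None
```

The cover now stands about 8 mm above its seat, the bar is back in its rest, and I handed the job in at t ≈ 26 s of the 62 s allowed.

**What I did:** I gripped the bar by its green sleeve. At a light grip I let it droop to about 15° against the rest's front support. I then carried it over the yellow rib, slid the tip under the cover's edge, levered the handle down, drew the bar out and laid it back flat. Only the bar touched the cover, and the largest wrist force I read was about 15 N.

**Last checks:**
- **Cover height:** fitting the cover's outline gave a rise of 8.1 mm in the scene picture and 8.6 mm in the top picture. A cruder image-shift check gave 7.0 mm and 4.7 mm. I did not rely on that check, because its window also takes in the still deck and the shadows.
- **Bar:** it lies flat between the end stops, within about a pixel (2–3 mm) of where it lay. It slid about 4 mm forward in the grip while levering, which I allowed for when laying it down.
- **Other things:** comparing scene pictures from before and after shows no change apart from the cover, the bar by about a pixel, and the arm with its shadow.
- **Robot:** the gripper is open, clear of everything and at rest, with the force reading near zero.

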